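# Disinfect the returned things side by side at the UV lamp

### The arm

A 6-joint arm with a two-finger parallel gripper is mounted at the origin on the work surface. World frame = base frame: x ahead of the robot, y to its left, z up, the work surface at z = 0. Lengths are in mm, angles in rad, forces in N, time in s.
With the tool pointing down it reaches from about 300 to 950 mm from the base axis. Payload 3.1 kg.
Tool frame: the origin (TCP) lies at the very end of the fingers, on their centre line; the grasp point (between the pads) lies 19 mm behind it; z points along the fingers, y is the line along which they close (so a half turn about z gives the same grasp; the last joint's range is limited). The gripper opens to 85 mm and grips with 20 to 120 N. Pads are 22 mm wide; open, the fingers measure 114 mm over their backs; the gripper's body (76 mm by 85 mm) begins 54 mm behind the grasp point. The pads swing forward as they close: fully open they stand 13 mm farther back than shut.
Start: joints at [1.172, 0.308, 1.634, -0, 1.2, -0.07], TCP at [201.843, 591.516, 231.272] pointing down, gripper open.
Joint ranges: [-3.06, 3.06], [-0.79, 1.96], [0.05, 2.63], [-1.19, 4.34], [0.05, 2.64], [-2.94, 2.94]. Speed limits (rad/s): [2.79, 2.79, 3.14, 3.14, 3.14, 3.14].

### API

Orientations are given as a unit quaternion [w, x, y, z].
In Python, from station import robot, optics gives the robot as it stands. The module is installed in compiled form; this text tells all that it offers.
- The arm moves only by the tool servo_tool, never from a script. Its argument "motion" is a list of rows, each a list of 3 entries, a list of its own where there are three numbers: the shift along the world's x, y, z each as a share of 0.25 m, from -1 to 1, then the turn, a rotation vector about the world's x, y, z each as a share of 60 degrees, from -1 to 1, then the opening, from 0 (shut) to 1 (fully open). A call has exactly 10 rows; each row shifts and turns the commanded pose from where the row before left it; what a row does not reach is not made up. A row lasts 1/8 s, in which the tool goes at most 62.5 mm and 10.7 degrees, less where a joint would pass 70% of its speed; a pose out of reach is approached as far as the arm can. A call with a number of a shift or a turn outside -1 to 1 is refused whole. A call with a gripper value outside its range is refused whole. The fingers move at their own pace and stop on an object; "grip_force" is the grip in N (left out, the last holds). Time passes only in rows, so rows that do not move let the fingers close, or fill a call up. It gives the time, the measured TCP pose, the force, the opening and the grip force at its end, in the units of the state.
- robot.read_state(): the state, without advancing time (a new reading comes with each control period).
- optics.get_image(name): name is "scene" or "side" or "wrist"; returns the picture (420x560x3 uint8, red, green, blue); there is no depth.
- optics.calibration(name): a dict with "fov_y" (degrees; the focal length in pixels is half the picture's height over the tangent of half this angle, whatever the lens; pixels are square), "cx", "cy" (the principal point, pixels), "R" (3x3) and "t" (3): a world point X has camera coordinates R X + t. Camera axes: x right, y down, z forward; pixel columns grow to the right and rows downward; lengths in mm; the calibration is good to about 2 mm. A picture is of the moment at which its call begins: read the wrist's pose just before it. calibration takes no time and is no camera call; for the wrist camera it gives the pose at the moment of the call.
- robot.close_job(): hands the job in; it is judged then, once.
The state is a dict: "time_s": time; "joints": joint angles; "qd": joint speeds; "tau": joint torques, N m; "position": TCP position; "ee_rot": TCP orientation; "force": force on the tool from outside, world axes, zero at the start; "moment": the same for the moment, N m; "gripper_width": finger opening in mm; "grasp_force": force on a finger pad.
Only numpy, scipy, OpenCV 4.12 (cv2) and the standard library are available. Lean on these libraries where they do the work, as an engineer would, in place of code of your own. Each camera call takes 0.05 s, during which the arm holds its last target. There are 200 camera calls.

### The job

Guests have handed back the two or three things standing in a row across the shelf (a square steel lantern, a key lockbox, a white power bank): flip the UV lamp's toggle on, then work along the row from the end nearest the lamp, holding each thing upright and still for two seconds a side, the side square to the lamp window, level with its middle and about 10 cm from it to the middle of the thing. Show the flat lockbox and power bank front first and then back, and the lantern on all four sides: front first, then turned clockwise (seen from above) a quarter turn at a time; stand each one upright inside the open grey organizer when it is done. When all are in, flip the lamp off; keep the lamp on while anything is before it, let nothing you carry strike it, and leave the other things on the shelf where they are.

Things in the scene. Friction and masses are not known exactly. Their poses are not given: they have to be found in the camera images.
- lamp_window (a point): Middle of the UV lamp's upright 80 x 150 mm window with four white tubes, 160 mm above the shelf. The point is in the plane of the guard wires, 10 mm before the tower's face. The window looks along this point's -x axis, level; +z is up; +y runs along the foot to the switch. The lamp is fixed at the left end and looks to world -y within 12 degrees.
- lamp: The white UV lamp, fixed; origin on the shelf under the tower, axes as the window's. In its frame the window point is at x -20, y 0, z 160 mm; the foot is 28 mm high and covers x -55 to 65, y -90 to 190 mm; the tower covers x -10 to 60, y -60 to 60 mm and is 270 mm high.
- lamp_switch (a joint): Toggle switch on the lamp's foot, rad: 0 is off (bat leaning to the lamp's front, -x), 0.90 is on (leaning to its back, +x). Sprung over its centre at 0.45: pushed past the middle it snaps to the other end and stays; about 1.5 N at the tip moves it.
- switch_pivot (a point): Pivot of the toggle bat, 40 mm above the shelf, at x 0, y 140 mm in the lamp's frame. Fixed, axes as the lamp's; the bat swings in its x-z plane. A collar 20 mm across reaches up to the pivot.
- switch_tip (a point): Centre of the ball at the end of the steel toggle bat: ball 13 mm across, bat 8 mm thick, 42 mm from pivot to ball centre. At rest it leans 26 degrees to one side of upright.
- lantern_mid (a point): Centre of the square steel lantern, 56 x 56 mm, 120 mm high (z up), 0.3 kg, heavy foot, black top and foot; nearest the lamp in the row. Front (-x): pale light panel, round button, pale bar on the top's front edge; sides (-y, +y): four dark ribs; back (+x): one dark upright strip. Turning clockwise from above shows front, -y, back, +y in turn. At the start the front looks to world +x within 30 deg. May be absent.
- lockbox_mid (a point): Centre of the dark steel key lockbox, 46 mm thick (x), 62 mm wide (y), 106 mm high (z up), 0.4 kg, heavy foot; middle place of the row. Front (-x): keypad with two columns of buttons; back (+x): bright plate with four screw holes; a bright bar on the top is nearer the front. At the start the front looks to world +x within 30 degrees. May be absent.
- power_bank_mid (a point): Centre of the white power bank, 42 mm thick (x), 66 mm wide (y), 118 mm high (z up), 0.3 kg, heavy foot; the row's place farthest from the lamp. Front (-x): dark display and round button; back (+x): five dark rubber ribs; two dark sockets in the top are nearer the front. At the start the front looks to world +x within 30 degrees. May be absent.
- organizer: Grey plastic organizer at the right, fixed: open box 260 (x) by 150 (y) by 62 mm high, walls and floor 4 mm, flip-top lid folded back outward on its -y side (up to 135 mm high, clear of the mouth). Origin at the centre of its underside, on the shelf; z up.
- tealight: Bystander: frosted glass tealight holder 72 mm across, 65 mm high, loose; origin under its centre.
- maple_block: Bystander: maple block with pen holes and two pens, 60 by 120 by 55 mm (125 mm with the pens), loose; origin under its centre.
- sanitizer: Bystander: clear bottle 60 mm across, 140 mm high, loose; origin under its centre.
- key: Bystander: key with a blue silicone cap, 76 mm long, 9 mm high, lying loose; origin under it.
- glasses_case: Bystander: grey glasses case 60 by 160 by 45 mm, loose; origin under its centre.
There are look-alikes about, which are no part of the job. What is shaped like the part that bears lockbox_mid but green or red is not meant.

How it is judged:
By the outcome, as a careful person would: the job done as asked, in the order asked, and still so for the second after the job is handed in, with the robot touching nothing.
Of lantern, lockbox, power_bank only 2 to 3 are there at a start; the rules pass over those that are not, and their reading is None.
At some moment in a run one of lantern, lockbox, power_bank may be knocked a few centimetres aside while the robot is not near it.
It also fails if it takes over 210 s, if anything falls off the work surface, if the arm or the gripper's body presses on something with over 40 N, if the wrist force passes 120 N, or if a joint passes its speed limit or range.

## Working session

There is one attempt and no reset: what is moved stays moved. The work goes in short steps, Python scripts to look and compute and a tool call to move; the robot and the scene stay as the last step left them, time stands still between calls to the robot, and variables do not carry over. Pictures are saved under pics/ and viewed, at most 14 in all, crops included, and the job is handed in when it is done.

Besides the shell and the picture viewer there is one more tool, called after ">>>" as a command line: name --argument value ..., lists and objects as JSON in quotes. servo_tool: Moves the arm, as the interface text tells. Its arguments: {"type":"object","properties":{"motion":{"type":"array"},"grip_force":{"type":"number"}},"required":["motion"]}

```bash
mkdir -p pics; cat > h.py <<'E'
import numpy as np, cv2
from station import robot, optics
def shot(n,f):
    c=optics.calibration(n); im=optics.get_image(n)
    cv2.imwrite('pics/'+f,im[:,:,::-1]); np.save('pics/'+f[:-4]+'.npy',im)
    import pickle; pickle.dump(c,open('pics/'+f[:-4]+'.pkl','wb')); return im,c
def F(c): return 210/np.tan(np.radians(c['fov_y'])/2)
def proj(c,X):
    p=np.array(c['R'])@np.array(X,float)+np.array(c['t']); return F(c)*p[0]/p[2]+c['cx'],F(c)*p[1]/p[2]+c['cy']
def ray(c,u,v,z):
    R=np.array(c['R']);t=np.array(c['t']);o=-R.T@t;d=R.T@np.array([(u-c['cx'])/F(c),(v-c['cy'])/F(c),1])
    return o+d*(z-o[2])/d[2]
E
python3 - <<'E'
from h import *
for n in('scene','side','wrist'):
    im,c=shot(n,n+'0.png'); R=np.array(c['R']);print(n,c['fov_y'],c['cx'],c['cy'],(-R.T@np.array(c['t'])).round(),R[2].round(2))
print(robot.read_state())
a=cv2.imread('pics/scene0.png');b=cv2.imread('pics/side0.png')
E
```

```text
scene 55.99423822785376 280.1091078781159 202.71206420693736 [1198.  229.  761.] [-0.7  -0.22 -0.68]
side 45.58241906879245 292.51164773245785 219.23775420583954 [  19. -596.  859.] [ 0.49  0.56 -0.67]
wrist 59.213500937189316 275.5704550546352 207.84012540342604 [139. 612. 372.] [ 0.24 -0.08 -0.97]
{'time_s': 0.15, 'joints': array([ 1.17227026e+00,  3.08825550e-01,  1.63491177e+00,  2.59676445e-07,
        1.19971736e+00, -6.96702408e-02]), 'qd': array([ 6.95458270e-04, -1.55263614e-03, -6.09009018e-03,  6.96852242e-05,
        2.38663328e-04, -8.48287644e-04]), 'tau': array([-1.81295641e-04, -4.15799117e+01, -2.77148277e+01, -1.54248819e-04,
        6.02953121e-03,  2.39351408e-05]), 'position': array([201.60071135, 590.89301644, 230.28971148]), 'ee_rot': array([-2.16080759e-04,  1.63687961e-01,  9.86511726e-01, -9.05590141e-04]), 'force': array([ 0.18416922,  0.5130203 , -0.13226668]), 'moment': array([ 0.00749571,  0.01932833, -0.0242364 ]), 'grasp_force': 0.0, 'gripper_width': 85.55694871709119}
```

View pics/scene0.png

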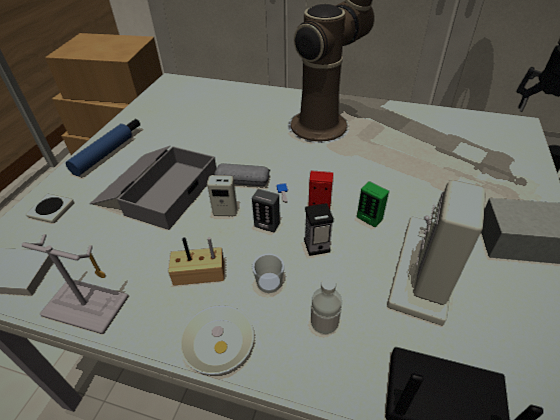

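View pics/side0.png

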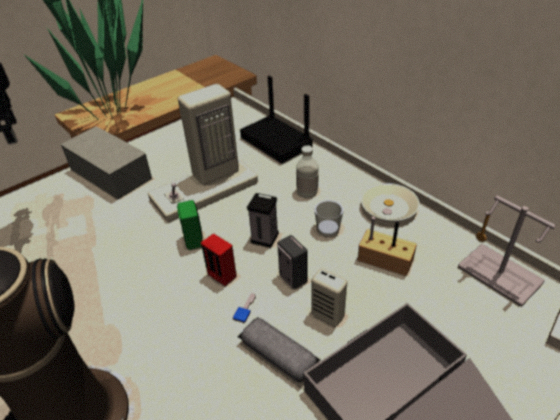

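The scene shows the lantern at (319,230), the dark lockbox at (265,210), the power bank at (222,195), the lamp at (440,250) and the organizer at (175,185). The green box (372,203) and red box (320,188) are look-alikes of the lockbox. In the side view the lantern is at (263,220), the lockbox at (293,262), the power bank at (328,297) and the switch at (174,190). I'll enlarge both views to get the pixel positions.

```bash
python3 - <<'E'
import cv2
a=cv2.imread('pics/scene0.png');b=cv2.imread('pics/side0.png')
cv2.imwrite('pics/c1.png',cv2.resize(a[150:330,200:440],None,fx=3.333,fy=3.333,interpolation=2))
cv2.imwrite('pics/c2.png',cv2.resize(b[170:335,150:370],None,fx=3.6,fy=3.6,interpolation=2))
E
```

```text
(no output)
```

View pics/c1.png

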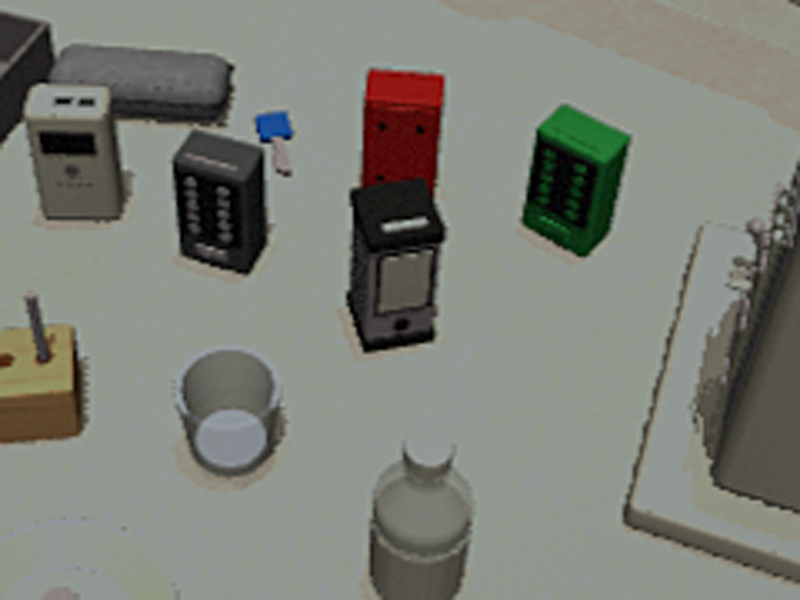

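View pics/c2.png

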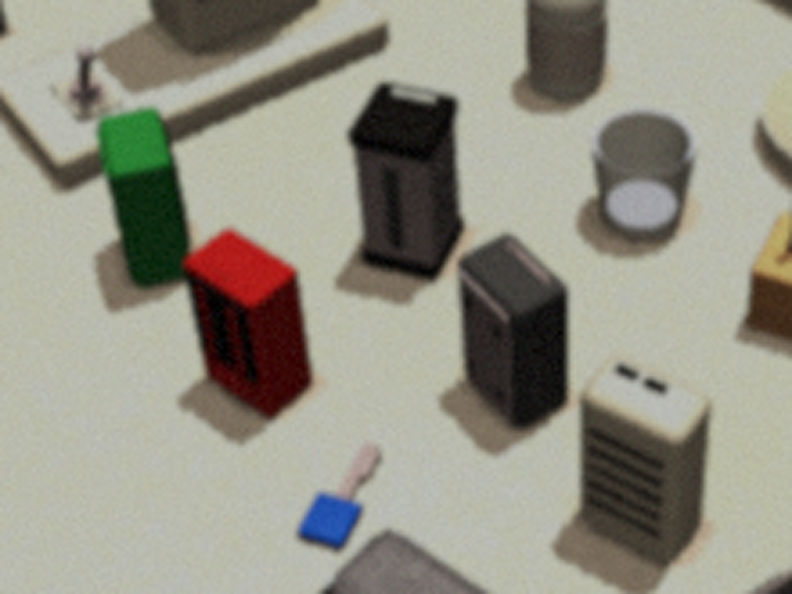

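```bash
cat > fit.py <<'E'
from h import *
import pickle
from scipy.optimize import least_squares
S=pickle.load(open('pics/scene0.pkl','rb'));D=pickle.load(open('pics/side0.pkl','rb'))
s=lambda u,v:(S,(200+u/3.3333,150+v/3.3333)); d=lambda u,v:(D,(150+u/3.6,170+v/3.6)); fs=lambda u,v:(S,(u,v)); fd=lambda u,v:(D,(u,v))
def fit(name,obs,x0):
    def w(p,L): c,n=np.cos(p[2]),np.sin(p[2]); return [p[0]+c*L[0]-n*L[1],p[1]+n*L[0]+c*L[1],L[2]]
    def r(p): return np.concatenate([np.array(proj(C,w(p,L)))-uv for L,(C,uv) in obs])
    q=least_squares(r,x0,x_scale=[100,100,.3],loss='soft_l1'); print(name,q.x[:2].round(1),'yaw deg',np.degrees(q.x[2]).round(1)); print(r(q.x).reshape(-1,2).round(1).tolist()); return q.x
def box(X,Y,Z):  # front=-x
    return {k:(sx*X/2,sy*Y/2,z) for k,sx,sy,z in [(a+b+c,-1 if a=='f' else 1,-1 if b=='l' else 1,Z if c=='t' else 0) for a in 'fb' for b in 'lr' for c in 'tg']}
# front looks to world +x -> yaw ~180: l (-y local) -> world +y (scene right)
B=box(56,56,120)
fit('lantern',[(B['brt'],s(350,190)),(B['blt'],s(425,180)),(B['flt'],s(443,238)),(B['frt'],s(362,248)),(B['frg'],s(365,350)),(B['flg'],s(435,340)),
 (B['flt'],d(380,85)),(B['frt'],d(457,97)),(B['brt'],d(435,158)),(B['blt'],d(352,138))],[600,200,3.1])
B=box(46,62,106)
fit('lockbox',[(B['frt'],s(175,154)),(B['brt'],s(200,130)),(B['blt'],s(265,145)),(B['flt'],s(247,176)),(B['frg'],s(180,258)),(B['flg'],s(248,270)),(B['blg'],s(268,235)),
 (B['frt'],d(566,290)),(B['flt'],d(510,236)),(B['blt'],d(460,262)),(B['brt'],d(512,322)),(B['brg'],d(520,425)),(B['frg'],d(567,395))],[550,100,3.1])
B=box(42,66,118)
fit('bank',[(B['frt'],s(27,117)),(B['brt'],s(33,87)),(B['blt'],s(112,88)),(B['flt'],s(118,117)),(B['frg'],s(40,215)),(B['flg'],s(122,215)),
 (B['flt'],d(622,352)),(B['frt'],d(712,403)),(B['brt'],d(674,445)),(B['blt'],d(580,393)),(B['brg'],d(665,562))],[550,0,3.1])
fit('lamp',[((-55,190,28),s(705,223)),((-55,-90,28),s(628,510)),((65,-90,28),fs(445,318)),((-55,190,28),d(65,165)),((-55,-90,28),d(385,20)),((65,190,28),fd(150,195))],[600,450,1.57])
fit('org',[((-130,75,62),fs(216,152)),((-130,-75,62),fs(165,148)),((130,75,62),fs(170,213)),((130,-75,62),fs(121,190)),((130,75,62),fd(405,308)),((130,-75,62),fd(463,353)),((-130,75,62),fd(305,380))],[550,-150,0])
for n,c,uvz in [('tealight',S,(200+230/3.333,150+440/3.333,4)),('sanit',S,(200+420/3.33,150+600/3.33,0)),('block',S,(200+30/3.33,150+350/3.33,55)),('case',S,(200+140/3.33,150+70/3.33,45)),('key',S,(200+275/3.33,150+140/3.33,5)),('red',S,(200+404/3.33,150+90/3.33,106)),('green',S,(200+582/3.33,150+130/3.33,106))]: print(n,ray(c,*uvz).round())
E
python3 fit.py
```

```text
lantern [553.4 116.6] yaw deg 209.5
[[-2.3, -0.6], [-2.0, -1.6], [0.2, -2.7], [0.7, -1.3], [-1.7, 2.0], [-0.9, 0.8], [-0.3, -3.0], [0.6, -2.0], [-1.5, -3.9], [-1.5, -3.0]]
lockbox [511.6 -26.1] yaw deg 177.8
[[-2.7, 1.7], [-3.5, -2.7], [0.1, -2.4], [-0.6, 0.3], [-1.4, 0.1], [0.3, 1.7], [-0.0, 0.2], [0.8, -2.9], [-2.4, -3.1], [-5.0, -0.5], [-0.8, -1.3], [-2.0, 3.1], [0.5, 1.0]]
bank [ 495.1 -153. ] yaw deg 194.6
[[-2.7, -1.7], [-1.8, -3.1], [-0.3, -3.3], [-4.1, -1.5], [-0.2, 1.9], [-0.8, 2.1], [-4.3, -3.0], [-0.2, -4.0], [-0.2, -1.5], [-3.6, -1.0], [0.0, 3.0]]
lamp [601.9 363.4] yaw deg 85.7
[[-6.0, -2.3], [-1.2, -1.0], [1.3, 1.4], [-0.4, -0.1], [1.6, -2.4], [-3.4, -2.5]]
org [ 456.5 -335.6] yaw deg -2.5
[[-4.1, 1.1], [3.3, -3.5], [-3.2, -2.5], [-3.6, 8.4], [-4.3, -4.7], [0.7, -0.1], [-3.2, 0.3]]
tealight [690.  38.   4.]
sanit [771. 189.   0.]
block [ 691. -105.   55.]
case [ 368. -146.   45.]
key [382. -19.   5.]
red [408.  95. 106.]
green [420. 234. 106.]
```

>>> servo_tool --motion '[[[0.09,-0.176,0.076],[0,0,0],1],[[0.09,-0.176,0.076],[0,0,0],1],[[0.09,-0.176,0.076],[0,0,0],1],[[0.09,-0.176,0.076],[0,0,0],1],[[0.09,-0.176,0.076],[0,0,0],1],[[0.09,-0.176,0.076],[0,0,0],1],[[0.09,-0.176,0.076],[0,0,0],1],[[0.09,-0.176,0.076],[0,0,0],1],[[0.09,-0.176,0.076],[0,0,0],1],[[0,0,0],[0,0,0],1]]' --grip_force 40

```text
time_s: 1.4
position: [406.2, 193.2, 403.9]
ee_rot: [0.002, 0.166, 0.986, 0.0]
force: [-0.5, 0.6, 0.8]
gripper_width: 85.6
grasp_force: 0.0
```

```bash
python3 - <<'E'
from h import *
im,c=shot('wrist','w1.png'); R=np.array(c['R']);print((-R.T@np.array(c['t'])).round(),R.round(3).tolist())
cv2.imwrite('pics/w1b.png',cv2.resize(im[:,:,::-1],(800,600),interpolation=2)); s=robot.read_state();print(s['joints'].round(3),s['position'],s['ee_rot'])
E
```

```text
[343. 214. 546.] [[0.327, 0.945, 0.003], [0.912, -0.317, 0.26], [0.247, -0.083, -0.966]]
[ 0.351 -0.159  1.794  0.     1.506 -0.888] [404.97621366 194.55842875 402.75843269] [3.70815124e-04 1.65393455e-01 9.86227470e-01 4.94866641e-04]
```

View pics/w1b.png

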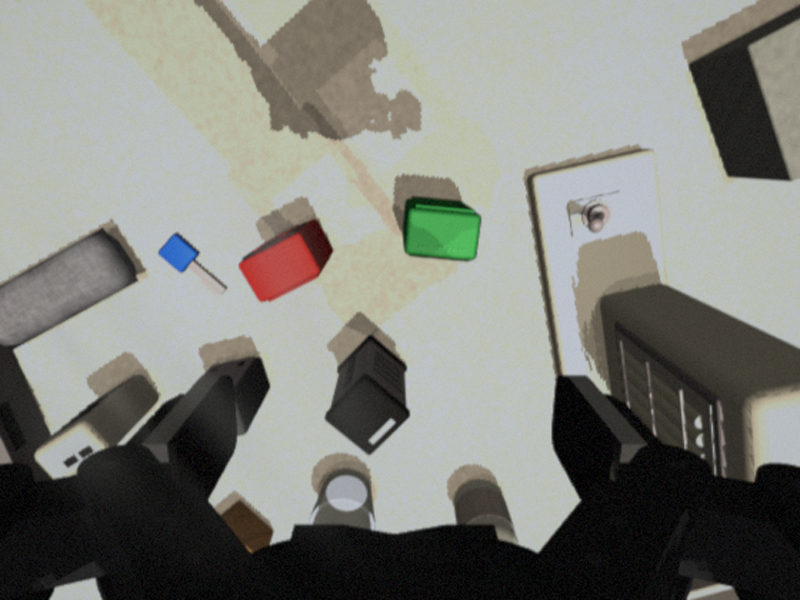

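The wrist view shows the lantern top at (369,409) and its bar at (382,431), in 800 px coordinates. The lamp foot corners are at (533,175) and (652,152), and the switch ball is at (597,217).

```bash
cat > f2.py <<'E'
import io,contextlib
with contextlib.redirect_stdout(io.StringIO()): from fit import *
W=pickle.load(open('pics/w1.pkl','rb')); w=lambda u,v:(W,(u*.7,v*.7))
B=box(56,56,120); tw=[(B['blt'],w(372,365)),(B['flt'],w(409,411)),(B['frt'],w(370,453)),(B['brt'],w(326,404))]
fit('lan W',tw,[550,117,3.4])
L=[((-55,190,28),w(533,175)),((65,190,28),w(652,152))]
fit('lamp W',L,[600,363,1.5])
fit('lamp all',L+[((-55,-90,28),s(628,510)),((65,-90,28),fs(445,318)),((-55,190,28),d(65,165)),((-55,-90,28),d(385,20))],[600,363,1.5])
print('tip W',ray(W,597*.7,215*.7,78),'tip side',ray(D,174-.5,170+53/3.6,78),'tip scene',ray(S,200+755/3.333,150+227/3.333,78))
E
python3 f2.py
```

```text
lan W [541.5 124.8] yaw deg 202.4
[[0.2, 0.9], [4.0, -0.5], [-1.4, -3.8], [-0.4, 1.0]]
lamp W [600.4 357.3] yaw deg 81.2
[[-2.6, 0.1], [2.4, -0.0]]
lamp all [600.5 364.8] yaw deg 83.9
[[-3.6, 1.7], [1.0, -2.8], [-1.6, -2.4], [0.5, 1.4], [-2.8, -1.1], [1.0, -1.7]]
tip W [451.05334724 368.13725235  78.        ] tip side [459.59348481 360.35695616  78.        ] tip scene [460.9972284  365.60420313  78.        ]
```

Predicted sizes come out consistently larger than seen, so the lenses probably have barrel distortion. I'll fit that jointly with the poses.

```bash
cat > f3.py <<'E'
import io,contextlib
with contextlib.redirect_stdout(io.StringIO()): from f2 import *
A={}
B=box(56,56,120)
A['lantern']=[(B['brt'],s(350,190)),(B['blt'],s(425,180)),(B['flt'],s(443,238)),(B['frt'],s(362,248)),(B['frg'],s(365,350)),(B['flg'],s(435,340)),(B['flt'],d(380,85)),(B['frt'],d(457,97)),(B['brt'],d(435,158)),(B['blt'],d(352,138))]+tw
B=box(46,62,106)
A['lockbox']=[(B['frt'],s(175,154)),(B['brt'],s(200,130)),(B['blt'],s(265,145)),(B['flt'],s(247,176)),(B['frg'],s(180,258)),(B['flg'],s(248,270)),(B['blg'],s(268,235)),(B['frt'],d(566,290)),(B['flt'],d(510,236)),(B['blt'],d(460,262)),(B['brt'],d(512,322)),(B['brg'],d(520,425)),(B['frg'],d(567,395))]
B=box(42,66,118)
A['bank']=[(B['frt'],s(27,117)),(B['brt'],s(33,87)),(B['blt'],s(112,88)),(B['flt'],s(118,117)),(B['frg'],s(40,215)),(B['flg'],s(122,215)),(B['flt'],d(622,352)),(B['frt'],d(712,403)),(B['brt'],d(674,445)),(B['blt'],d(580,393)),(B['brg'],d(665,562))]
A['lamp']=L+[((-55,190,28),s(705,223)),((-55,-90,28),s(628,510)),((65,-90,28),fs(445,318)),((-55,190,28),d(65,165)),((-55,-90,28),d(385,20)),
 ((60,-60,270),fs(450,180)),((60,60,270),fs(0,0))][:-2]
A['tip']=[((0,0,78),w(597,215)),((0,0,78),fd(173.7,184.5)),((0,0,78),s(755,227))]
A['org']=[((-130,75,62),fs(216,152)),((-130,-75,62),fs(165,148)),((130,75,62),fs(170,213)),((130,-75,62),fs(121,190)),((130,75,62),fd(405,308)),((130,-75,62),fd(463,353)),((-130,75,62),fd(305,380))]
X0={'lantern':[545,120,3.5],'lockbox':[511,-26,3.1],'bank':[495,-153,3.4],'lamp':[600,363,1.48],'tip':[456,365,0],'org':[456,-335,0]}
names=list(A); cams=[S,D,W]
def pd(C,X,k):
    p=np.array(C['R'])@X+np.array(C['t']); x=p[:2]/p[2]; r2=x@x; m=1+k*r2
    return F(C)*x*m+[C['cx'],C['cy']]
def res(p):
    o=[]
    for i,n in enumerate(names):
        q=p[3+3*i:6+3*i];c,sn=np.cos(q[2]),np.sin(q[2])
        for Lc,(C,uv) in A[n]:
            o.append(pd(C,np.array([q[0]+c*Lc[0]-sn*Lc[1],q[1]+sn*Lc[0]+c*Lc[1],Lc[2]]),p[[C is z for z in cams].index(True)])-uv)
    return np.concatenate(o)
if __name__=='__main__':
    x0=np.concatenate([[0,0,0]]+[X0[n] for n in names])
    q=least_squares(res,x0,x_scale=np.array([.1]*3+[100,100,.3]*6),loss='soft_l1')
    print('k',q.x[:3].round(3)); r=res(q.x).reshape(-1,2); j=0
    for i,n in enumerate(names):
        print(n,q.x[3+3*i:5+3*i].round(1),np.degrees(q.x[5+3*i]).round(1),r[j:j+len(A[n])].round(1).tolist()); j+=len(A[n])
E
python3 f3.py
```

```text
k [-0.102 -0.176 -0.102]
lantern [548.  119.7] 205.3 [[0.1, -2.6], [0.7, -2.4], [1.3, -3.3], [1.5, -3.2], [-1.0, 0.0], [0.0, -0.0], [-1.8, -2.9], [-1.5, -0.9], [-5.4, -3.1], [-4.5, -3.3], [-3.5, 6.6], [1.8, 3.2], [-1.7, 0.6], [-2.0, 7.5]]
lockbox [511.5 -26.1] 177.7 [[-2.7, 1.7], [-3.5, -2.7], [0.0, -2.4], [-0.6, 0.3], [-1.4, 0.0], [0.3, 1.7], [-0.1, 0.1], [0.8, -2.9], [-2.4, -3.1], [-5.0, -0.5], [-0.8, -1.4], [-2.0, 2.9], [0.5, 0.9]]
bank [ 495.1 -153.6] 194.7 [[-2.7, -1.6], [-1.7, -3.0], [-0.4, -3.3], [-4.2, -1.6], [-0.2, 1.8], [-0.9, 2.0], [-4.1, -2.9], [-0.2, -4.1], [-0.1, -1.7], [-3.4, -0.9], [-0.1, 2.1]]
lamp [602.1 372.1] 84.0 [[0.5, 2.1], [-0.1, 0.1], [-1.7, -1.6], [0.3, -2.4], [-0.4, -0.4], [-2.3, -2.6], [-0.2, -3.0]]
tip [452.4 371.1] -131.4 [[-0.1, 1.3], [-3.5, -0.0], [0.3, -2.2]]
org [ 455.2 -345.8] -3.5 [[-6.3, 1.0], [2.6, -3.6], [-6.4, -3.5], [-4.0, 7.1], [-1.0, -2.3], [-0.5, 0.2], [-0.3, 0.2]]
```

>>> servo_tool --motion '[[[0.02,0,-0.05],[0,0,0.15],0],[[0.02,0,-0.05],[0,0,0.15],0],[[0.02,0.04,-0.05],[0,0,0.15],0],[[0.02,0.08,-0.05],[0,0,0.15],0],[[0.02,0.08,-0.05],[0,0,0.15],0],[[0.02,0.08,-0.08],[0,0,0.15],0],[[0.02,0.08,-0.08],[0,0,0.15],0],[[0.02,0.08,-0.08],[0,0,0.15],0],[[0.02,0.08,-0.08],[0,0,0.15],0],[[0.02,0.08,-0.08],[0,0,0.15],0]]'

```text
time_s: 2.7
position: [452.5, 347.3, 237.8]
ee_rot: [-0.001, -0.585, 0.811, 0.0]
force: [-0.5, -0.6, 0.0]
gripper_width: 0.1
grasp_force: 0.0
```

>>> servo_tool --motion '[[[0,0.05,-0.08],[0,0,0.11],0],[[0,0.03,-0.08],[0,0,0.1],0],[[0,0,-0.06],[0,0,0],0],[[0,0,0],[0,0,0],0],[[0,0,0],[0,0,0],0],[[0,0,0],[0,0,0],0],[[0,0,0],[0,0,0],0],[[0,0,0],[0,0,0],0],[[0,0,0],[0,0,0],0],[[0,0,0],[0,0,0],0]]'

```text
time_s: 3.95
position: [454.4, 365.5, 184.8]
ee_rot: [0.0, -0.668, 0.745, -0.0]
force: [0.2, -0.9, 0.6]
gripper_width: 0.4
grasp_force: 0.0
```

```bash
python3 - <<'E'
from h import *
im,c=shot('wrist','w2.png'); R=np.array(c['R']);print((-R.T@np.array(c['t'])).round(),R.round(3).tolist())
cv2.imwrite('pics/w2b.png',cv2.resize(im[:,:,::-1],(800,600),interpolation=2)); s=robot.read_state();print(s['joints'].round(3),s['position'],s['ee_rot'],proj(c,[463,383,40]),proj(c,[461,365,78]))
E
```

```text
[446. 301. 327.] [[-0.994, 0.108, 0.0], [0.104, 0.96, 0.259], [0.028, 0.257, -0.966]]
[ 0.603  0.277  1.775  0.     1.09  -2.43 ] [454.33029932 365.50898953 184.76892015] [-1.65221503e-05 -6.67559858e-01  7.44556132e-01  3.00245794e-05] (np.float64(266.0262901094847), np.float64(215.82462404413786)) (np.float64(264.5739341679921), np.float64(206.12356428064666))
```

View pics/w2b.png

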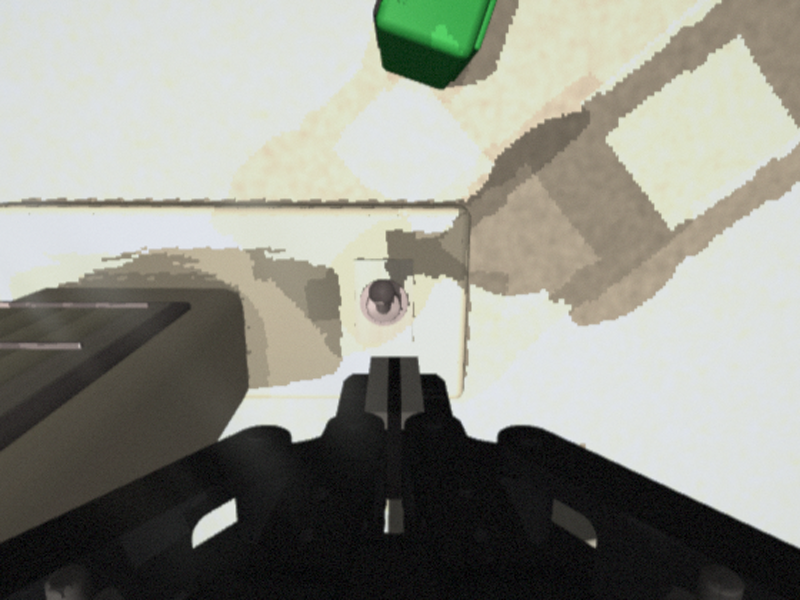

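The switch ball is at (381,292) and its collar at (384,302), both in 800 px coordinates, so the pivot is at about (460.5, 380.5) and the lamp yaw is about 83.7°. Next I push the bat toward +y.

>>> servo_tool --motion '[[[0.01,-0.08,0],[0,0,0],0],[[0.006,-0.07,0],[0,0,0],0],[[0,0,-0.12],[0,0,0],0],[[0,0,-0.12],[0,0,0],0],[[0,0,-0.12],[0,0,0],0],[[0,0,-0.12],[0,0,0],0],[[0,0,0],[0,0,0],0],[[0,0,0],[0,0,0],0],[[0,0,0],[0,0,0],0],[[0,0,0],[0,0,0],0]]'

```text
time_s: 5.25
position: [459.3, 328.5, 66.2]
ee_rot: [0.001, -0.668, 0.745, -0.0]
force: [0.5, 1.1, -0.0]
gripper_width: -0.0
grasp_force: 0.0
```

>>> servo_tool --motion '[[[0,0.04,0],[0,0,0],0],[[0,0.04,0],[0,0,0],0],[[0,0.04,0],[0,0,0],0],[[0.008,0.04,0],[0,0,0],0],[[0,0.025,0],[0,0,0],0],[[0,0,0],[0,0,0],0],[[0,-0.06,0],[0,0,0],0],[[0,-0.05,0.06],[0,0,0],0],[[0,0,0.15],[0,0,0],0.5],[[0,0,0.2],[0,0,0],1]]'

```text
time_s: 6.5
position: [459.4, 344.5, 167.8]
ee_rot: [-0.002, -0.667, 0.745, 0.0]
force: [0.0, 0.6, 0.0]
gripper_width: 35.7
grasp_force: 0.0
```

```bash
python3 - <<'E'
from h import *
im,c=shot('scene','s2.png'); im2,_=shot('side','d2.png')
a=np.hstack([cv2.resize(im[160:340,380:510],(400,554),interpolation=2),cv2.resize(im2[70:220,140:270],(400,462),interpolation=2)[:462].copy() if 0 else cv2.copyMakeBorder(cv2.resize(im2[70:220,140:270],(400,462),interpolation=2),0,92,0,0,0)])
cv2.imwrite('pics/m2.png',a[:,:,::-1]); s=robot.read_state();print(s['joints'].round(3),s['position'],s['force'])
E
```

```text
[ 0.568  0.276  1.798 -0.     1.054 -2.463] [464.87412369 348.28366782 175.0944058 ] [ 1.26916619 -0.12356415  1.13899075]
```

View pics/m2.png

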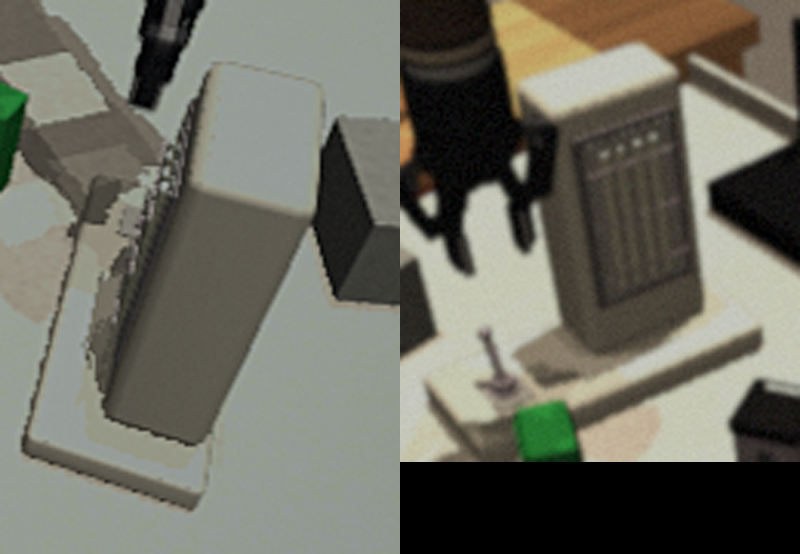

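The toggle now leans to the back, so the lamp is on. In the side crop the ball is at (485,335) and the base at (497,390). Next I hover over the lantern.

>>> servo_tool --motion '[[[0,-0.1,0.1],[0,0,-0.15],1],[[0,-0.12,0.08],[0,0,-0.15],1],[[0,-0.12,0.0],[0,0,-0.15],1],[[0.06,-0.12,0],[0,0,-0.15],1],[[0.06,-0.12,0],[0,0,-0.15],1],[[0.06,-0.12,0],[0,0,-0.12],1],[[0.07,-0.11,0],[0,0,-0.11],1],[[0.08,-0.1,0],[0,0,0],1],[[0,0,0],[0,0,0],1],[[0,0,0],[0,0,0],1]]'

```text
time_s: 7.85
position: [542.1, 118.9, 212.3]
ee_rot: [-0.0, -0.216, 0.976, 0.0]
force: [-0.8, 0.7, 0.2]
gripper_width: 85.5
grasp_force: 0.0
```

```bash
python3 - <<'E'
from h import *
im,c=shot('wrist','w3.png'); s=robot.read_state();print(s['joints'].round(3),s['position'],s['ee_rot'])
b=cv2.resize(im[:,:,::-1],(800,600),interpolation=2).copy()
cv2.imwrite('pics/w3b.png',b); R=np.array(c['R']);print(R.round(3).tolist())
E
```

```text
[ 0.138  0.194  1.818  0.     1.131 -1.868] [541.95669986 119.33220776 212.25959742] [-3.45209388e-04 -2.16010778e-01  9.76390890e-01  2.34379131e-04]
[[-0.422, 0.907, 0.002], [0.876, 0.407, 0.258], [0.233, 0.11, -0.966]]
```

View pics/w3b.png

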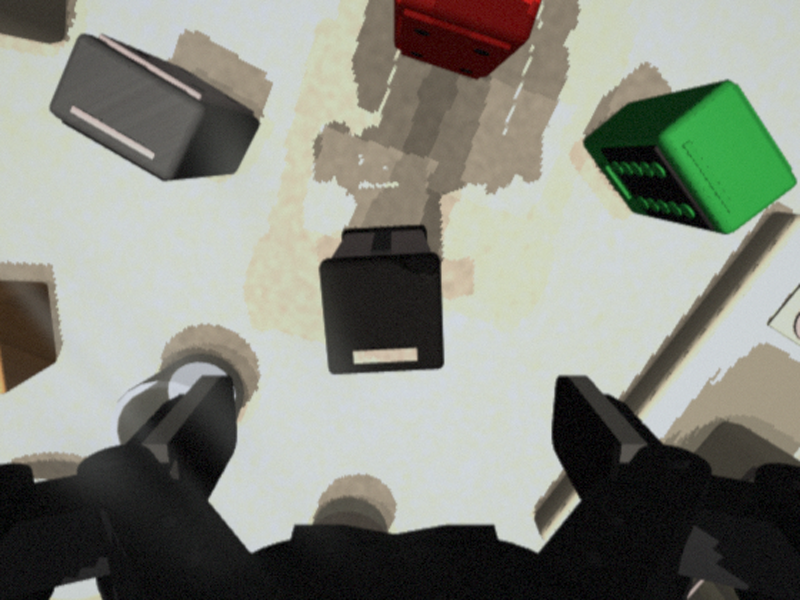

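Lantern top corners are (322,263), (440,258), (443,368) and (328,374), with the bar at the bottom edge (its front). The lockbox top corners are (52,110), (88,37), (203,97) and (165,180), with its bar near the front edge.

```bash
python3 - <<'E'
from h import *
import pickle
c=pickle.load(open('pics/w3.pkl','rb'))
for k in(0,-.15,-.3):
  def u(p):
    x=(np.array(p)*.7-[c['cx'],c['cy']])/F(c); y=x.copy()
    for _ in range(9): y=x/(1+k*(y@y))
    return y*F(c)+[c['cx'],c['cy']]
  L=np.array([ray(c,*u(p),120)[:2] for p in[(322,263),(440,258),(443,368),(328,374)]])
  K=np.array([ray(c,*u(p),106)[:2] for p in[(52,110),(88,37),(203,97),(165,180)]])
  for q in(L,K): print(k,q.mean(0).round(1),[np.linalg.norm(q[i]-q[i-1]).round(1) for i in range(4)],[np.degrees(np.arctan2(*(q[i]-q[i-1])[::-1])).round(1) for i in range(4)])
E
```

```text
0 [549.7 117.8] [np.float64(54.0), np.float64(53.3), np.float64(53.3), np.float64(55.0)] [np.float64(-154.0), np.float64(117.4), np.float64(27.8), np.float64(-61.9)]
0 [512.8 -24.3] [np.float64(55.8), np.float64(36.0), np.float64(53.1), np.float64(41.5)] [np.float64(-98.1), np.float64(170.4), np.float64(87.7), np.float64(-5.2)]
-0.15 [549.8 117.8] [np.float64(54.3), np.float64(53.5), np.float64(53.5), np.float64(55.3)] [np.float64(-154.1), np.float64(117.4), np.float64(27.8), np.float64(-61.8)]
-0.15 [510.6 -35.5] [np.float64(69.1), np.float64(39.8), np.float64(66.3), np.float64(43.2)] [np.float64(-97.5), np.float64(171.7), np.float64(85.4), np.float64(-4.4)]
-0.3 [549.8 117.8] [np.float64(54.6), np.float64(53.6), np.float64(53.7), np.float64(55.6)] [np.float64(-154.2), np.float64(117.3), np.float64(27.9), np.float64(-61.8)]
-0.3 [506.3 -92.5] [np.float64(294.3), np.float64(251.8), np.float64(44.1), np.float64(45.6)] [np.float64(-95.3), np.float64(93.7), np.float64(92.5), np.float64(-2.9)]
```

>>> servo_tool --motion '[[[0.031,-0.006,0],[0,0,0.042],1],[[0,0,-0.1],[0,0,0],1],[[0,0,-0.12],[0,0,0],1],[[0,0,-0.12],[0,0,0],1],[[0,0,-0.12],[0,0,0],1],[[0,0,-0.09],[0,0,0],1],[[0,0,-0.034],[0,0,0],1],[[0,0,0],[0,0,0],1],[[0,0,0],[0,0,0],0],[[0,0,0],[0,0,0],0]]' --grip_force 50

```text
time_s: 9.15
position: [551.9, 117.8, 67.8]
ee_rot: [0.001, -0.238, 0.971, -0.0]
force: [1.8, 0.3, -0.1]
gripper_width: 55.7
grasp_force: 48.7
```

>>> servo_tool --motion '[[[0,0,0],[0,0,0],0],[[0,0,0],[0,0,0],0],[[0,0,0],[0,0,0],0],[[0,0,0],[0,0,0],0],[[0,0,0.03],[0,0,0],0],[[0,0,0.06],[0,0,0],0],[[0,0,0.09],[0,0,0],0],[[0,0,0.09],[0,0,0],0],[[0,0,0.09],[0,0,0],0],[[0,0,0.05],[0,0,0],0]]'

```text
time_s: 10.4
position: [551.0, 117.9, 170.4]
ee_rot: [0.001, -0.238, 0.971, -0.0]
force: [-0.3, -0.4, -3.6]
gripper_width: 55.7
grasp_force: 48.6
```

```bash
python3 - <<'E'
from h import *
im,c=shot('scene','s3.png'); im2,_=shot('wrist','w4.png')
a=np.hstack([cv2.resize(im[130:310,240:400],(400,450),interpolation=2),cv2.resize(im2,(400,300)).copy() if 0 else cv2.copyMakeBorder(cv2.resize(im2,(400,300)),0,150,0,0,0)])
cv2.imwrite('pics/m3.png',a[:,:,::-1]); s=robot.read_state();print(s['joints'].round(3),s['position'],s['ee_rot'],s['force'],s['gripper_width'])
E
```

```text
[ 0.133  0.256  1.833  0.     1.049 -1.917] [551.68215652 117.97470636 170.56521533] [ 1.68955558e-03 -2.37520586e-01  9.71381025e-01 -1.46533393e-04] [-0.07038487  0.51718865 -3.82437002] 55.80854274874559
```

View pics/m3.png

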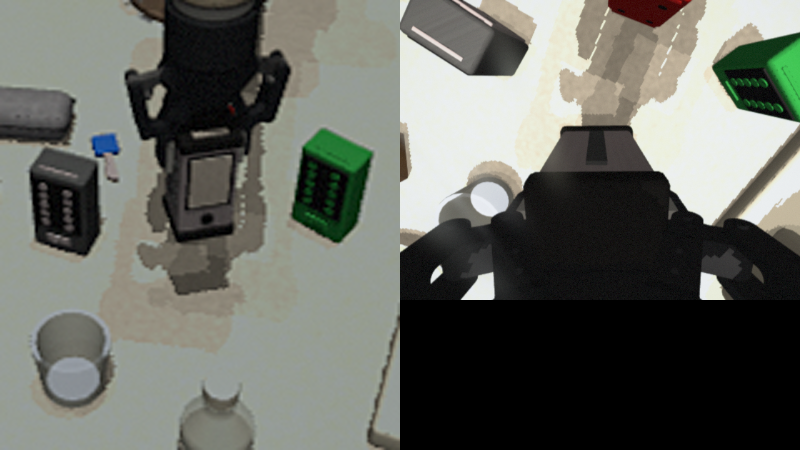

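>>> servo_tool --motion '[[[0.02,0.073,-0.012],[0,0,0.134],0],[[0.02,0.073,0],[0,0,0.134],0],[[0.02,0.073,0],[0,0,0.134],0],[[0.02,0.073,0],[0,0,0.134],0],[[0.02,0.073,0],[0,0,0.134],0],[[0.02,0.073,0],[0,0,0.134],0],[[0.02,0.073,0],[0,0,0.134],0],[[0,0,0],[0,0,0],0],[[0,0,0],[0,0,0],0],[[0,0,0],[0,0,0],0]]'

```text
time_s: 11.75
position: [585.1, 244.6, 165.2]
ee_rot: [-0.001, -0.667, 0.745, 0.0]
force: [-0.4, -0.3, -3.7]
gripper_width: 55.7
grasp_force: 48.8
```

```bash
python3 - <<'E'
from h import *
s=robot.read_state();print(s['joints'].round(3),s['position'],s['ee_rot'],s['force'],s['gripper_width'])
im,c=shot('scene','s4.png'); im2,_=shot('side','d4.png'); im3,c3=shot('wrist','w5.png')
r=lambda i,x:cv2.resize(i,x,interpolation=2)
a=np.vstack([np.hstack([r(im[120:310,280:480],(316,300)),r(im2[70:220,140:340],(400,300))]),np.hstack([r(im3,(400,300)),np.zeros((300,316,3),np.uint8)])])
cv2.imwrite('pics/m4.png',a[:,:,::-1])
E
```

```text
[ 0.327  0.392  1.663 -0.     1.088 -2.704] [585.08300706 244.61636017 165.23739514] [-6.65475214e-04 -6.67007568e-01  7.45050633e-01  1.25311249e-04] [-0.39551745 -0.31166119 -3.73583453] 55.69635350254613
```

View pics/m4.png

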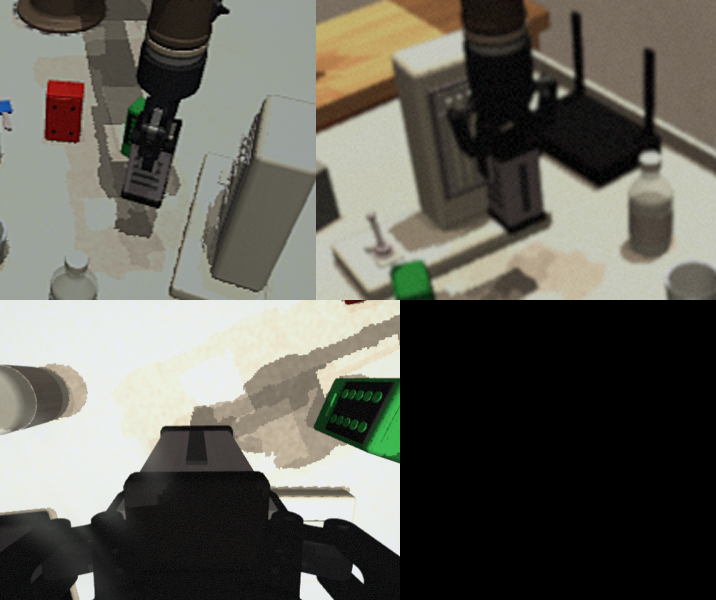

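>>> servo_tool --motion '[[[0.006,0.004,0.01],[0,0,0],0],[[0,0,0],[0,0,0],0],[[0,0,0],[0,0,0],0],[[0,0,0],[0,0,0],0],[[0,0,0],[0,0,0],0],[[0,0,0],[0,0,0],0],[[0,0,0],[0,0,0],0],[[0,0,0],[0,0,0],0],[[0,0,0],[0,0,0],0],[[0,0,0],[0,0,0],0]]'

```text
time_s: 13.15
position: [587.1, 246.5, 168.3]
ee_rot: [-0.0, -0.668, 0.745, 0.0]
force: [-0.4, 0.5, -3.4]
gripper_width: 55.6
grasp_force: 48.8
```

>>> servo_tool --motion '[[[0,0,0],[0,0,0],0],[[0,0,0],[0,0,0],0],[[0,0,0],[0,0,0],0],[[0,0,0],[0,0,0],0],[[0,0,0],[0,0,0],0],[[0,0,0],[0,0,0],0],[[0,0,0],[0,0,0],0],[[0,0,0],[0,0,0],0],[[0,0,0],[0,0,0],0],[[0,0,0],[0,0,0],0]]'

```text
time_s: 14.4
position: [587.1, 246.5, 168.3]
ee_rot: [0.0, -0.668, 0.745, -0.0]
force: [0.2, -0.3, -3.5]
gripper_width: 55.6
grasp_force: 48.8
```

>>> servo_tool --motion '[[[0,0,0],[0,0,0],0],[[0,0,0],[0,0,0],0],[[0,0,0],[0,0,0],0],[[0,0,0],[0,0,0],0],[[0,0,0],[0,0,0],0],[[0,0,0],[0,0,0],0],[[0,0,0],[0,0,0],0],[[0,0,0],[0,0,0],0],[[0,0,0],[0,0,0],0],[[0,0,0],[0,0,0],0]]'

```text
time_s: 15.65
position: [587.1, 246.5, 168.3]
ee_rot: [-0.0, -0.668, 0.745, 0.0]
force: [-0.2, 0.0, -4.1]
gripper_width: 55.7
grasp_force: 48.8
```

>>> servo_tool --motion '[[[0,0,0],[0,0,-0.15],0],[[0,0,0],[0,0,-0.15],0],[[0,0,0],[0,0,-0.15],0],[[0,0,0],[0,0,-0.15],0],[[0,0,0],[0,0,-0.15],0],[[0,0,0],[0,0,-0.15],0],[[0,0,0],[0,0,-0.15],0],[[0,0,0],[0,0,-0.15],0],[[0,0,0],[0,0,-0.15],0],[[0,0,0],[0,0,-0.15],0]]'

```text
time_s: 16.9
position: [587.1, 246.5, 168.3]
ee_rot: [-0.0, 0.057, 0.998, 0.0]
force: [-0.0, -0.2, -3.3]
gripper_width: 55.5
grasp_force: 49.0
```

>>> servo_tool --motion '[[[0,0,0],[0,0,0],0],[[0,0,0],[0,0,0],0],[[0,0,0],[0,0,0],0],[[0,0,0],[0,0,0],0],[[0,0,0],[0,0,0],0],[[0,0,0],[0,0,0],0],[[0,0,0],[0,0,0],0],[[0,0,0],[0,0,0],0],[[0,0,0],[0,0,0],0],[[0,0,0],[0,0,0],0]]'

```text
time_s: 18.15
position: [587.1, 246.5, 168.3]
ee_rot: [0.0, 0.054, 0.999, 0.0]
force: [0.2, 0.1, -3.0]
gripper_width: 55.6
grasp_force: 49.0
```

>>> servo_tool --motion '[[[0,0,0],[0,0,0],0],[[0,0,0],[0,0,0],0],[[0,0,0],[0,0,0],0],[[0,0,0],[0,0,0],0],[[0,0,0],[0,0,0],0],[[0,0,0],[0,0,0],0],[[0,0,0],[0,0,0],0],[[0,0,0],[0,0,0],0],[[0,0,0],[0,0,0],0],[[0,0,0],[0,0,0],0]]'

```text
time_s: 19.4
position: [587.1, 246.5, 168.3]
ee_rot: [0.0, 0.054, 0.999, 0.0]
force: [0.5, 0.2, -4.7]
gripper_width: 55.9
grasp_force: 49.0
```

>>> servo_tool --motion '[[[0,0,0],[0,0,0],0],[[0,0,0],[0,0,0],0],[[0,0,0],[0,0,0],0],[[0,0,0],[0,0,0],0],[[0,0,0],[0,0,0],0],[[0,0,0],[0,0,0],0],[[0,0,0],[0,0,0],0],[[0,0,0],[0,0,0],0],[[0,0,0],[0,0,0],0],[[0,0,0],[0,0,0],0]]'

```text
time_s: 20.65
position: [587.1, 246.5, 168.3]
ee_rot: [0.0, 0.054, 0.999, 0.0]
force: [0.1, -0.6, -4.1]
gripper_width: 55.4
grasp_force: 49.0
```

>>> servo_tool --motion '[[[0,0,0],[0,0,-0.15],0],[[0,0,0],[0,0,-0.15],0],[[0,0,0],[0,0,-0.15],0],[[0,0,0],[0,0,-0.15],0],[[0,0,0],[0,0,-0.15],0],[[0,0,0],[0,0,-0.15],0],[[0,0,0],[0,0,-0.15],0],[[0,0,0],[0,0,-0.15],0],[[0,0,0],[0,0,-0.15],0],[[0,0,0],[0,0,-0.15],0]]'

```text
time_s: 21.9
position: [587.1, 246.5, 168.3]
ee_rot: [-0.0, 0.746, 0.666, -0.0]
force: [0.2, -0.5, -3.6]
gripper_width: 55.2
grasp_force: 49.0
```

>>> servo_tool --motion '[[[0,0,0],[0,0,0],0],[[0,0,0],[0,0,0],0],[[0,0,0],[0,0,0],0],[[0,0,0],[0,0,0],0],[[0,0,0],[0,0,0],0],[[0,0,0],[0,0,0],0],[[0,0,0],[0,0,0],0],[[0,0,0],[0,0,0],0],[[0,0,0],[0,0,0],0],[[0,0,0],[0,0,0],0]]'

```text
time_s: 23.15
position: [587.1, 246.5, 168.3]
ee_rot: [0.0, 0.745, 0.668, 0.0]
force: [0.2, -0.2, -4.1]
gripper_width: 55.9
grasp_force: 49.0
```

>>> servo_tool --motion '[[[0,0,0],[0,0,0],0],[[0,0,0],[0,0,0],0],[[0,0,0],[0,0,0],0],[[0,0,0],[0,0,0],0],[[0,0,0],[0,0,0],0],[[0,0,0],[0,0,0],0],[[0,0,0],[0,0,0],0],[[0,0,0],[0,0,0],0],[[0,0,0],[0,0,0],0],[[0,0,0],[0,0,0],0]]'

```text
time_s: 24.4
position: [587.1, 246.5, 168.3]
ee_rot: [-0.0, 0.745, 0.668, -0.0]
force: [-0.8, -0.6, -2.8]
gripper_width: 55.7
grasp_force: 49.0
```

>>> servo_tool --motion '[[[0,0,0],[0,0,0],0],[[0,0,0],[0,0,0],0],[[0,0,0],[0,0,0],0],[[0,0,0],[0,0,0],0],[[0,0,0],[0,0,0],0],[[0,0,0],[0,0,0],0],[[0,0,0],[0,0,0],0],[[0,0,0],[0,0,0],0],[[0,0,0],[0,0,0],0],[[0,0,0],[0,0,0],0]]'

```text
time_s: 25.65
position: [587.1, 246.5, 168.3]
ee_rot: [0.0, 0.745, 0.668, 0.0]
force: [-0.5, 0.1, -3.6]
gripper_width: 55.6
grasp_force: 49.0
```

>>> servo_tool --motion '[[[0,0,0],[0,0,-0.15],0],[[0,0,0],[0,0,-0.15],0],[[0,0,0],[0,0,-0.15],0],[[0,0,0],[0,0,-0.15],0],[[0,0,0],[0,0,-0.15],0],[[0,0,0],[0,0,-0.15],0],[[0,0,0],[0,0,-0.15],0],[[0,0,0],[0,0,-0.15],0],[[0,0,0],[0,0,-0.15],0],[[0,0,0],[0,0,-0.15],0]]'

```text
time_s: 26.9
position: [587.1, 246.5, 168.3]
ee_rot: [-0.0, 0.998, -0.057, -0.0]
force: [-0.5, 0.2, -4.5]
gripper_width: 55.4
grasp_force: 49.0
```

>>> servo_tool --motion '[[[0,0,0],[0,0,0],0],[[0,0,0],[0,0,0],0],[[0,0,0],[0,0,0],0],[[0,0,0],[0,0,0],0],[[0,0,0],[0,0,0],0],[[0,0,0],[0,0,0],0],[[0,0,0],[0,0,0],0],[[0,0,0],[0,0,0],0],[[0,0,0],[0,0,0],0],[[0,0,0],[0,0,0],0]]'

```text
time_s: 28.15
position: [587.1, 246.5, 168.3]
ee_rot: [-0.0, 0.999, -0.054, 0.0]
force: [-1.1, 0.0, -3.5]
gripper_width: 55.4
grasp_force: 49.0
```

>>> servo_tool --motion '[[[0,0,0],[0,0,0],0],[[0,0,0],[0,0,0],0],[[0,0,0],[0,0,0],0],[[0,0,0],[0,0,0],0],[[0,0,0],[0,0,0],0],[[0,0,0],[0,0,0],0],[[0,0,0],[0,0,0],0],[[0,0,0],[0,0,0],0],[[0,0,0],[0,0,0],0],[[0,0,0],[0,0,0],0]]'

```text
time_s: 29.4
position: [587.1, 246.5, 168.3]
ee_rot: [0.0, 0.999, -0.054, -0.0]
force: [0.6, -0.3, -4.9]
gripper_width: 55.1
grasp_force: 49.0
```

>>> servo_tool --motion '[[[0,0,0],[0,0,0],0],[[0,0,0],[0,0,0],0],[[0,0,0],[0,0,0],0],[[0,0,0],[0,0,0],0],[[0,0,0],[0,0,0],0],[[0,0,0],[0,0,0],0],[[0,0,0],[0,0,0],0],[[0,0,0],[0,0,0],0],[[0,0,0],[0,0,0],0],[[0,0,0],[0,0,0],0]]'

```text
time_s: 30.65
position: [587.1, 246.5, 168.3]
ee_rot: [-0.0, 0.999, -0.054, -0.0]
force: [0.2, -0.8, -3.7]
gripper_width: 55.6
grasp_force: 49.0
```

```bash
python3 - <<'E'
from h import *
s=robot.read_state();print(s['joints'].round(3),s['position'],s['ee_rot'],s['force'],s['gripper_width'])
E
```

```text
[0.329 0.392 1.655 0.    1.094 2.009] [587.08039859 246.52332412 168.27407662] [-1.55768370e-05  9.98517504e-01 -5.44315551e-02 -1.68896560e-05] [ 0.23655013 -0.78914836 -3.72510569] 55.60223262494014
```

>>> servo_tool --motion '[[[0,-0.04,0.12],[0,0,0],0],[[0,-0.06,0.14],[0,0,0],0],[[0,-0.08,0.12],[0,0,0],0],[[-0.03,-0.12,0],[0,0,0],0],[[-0.04,-0.15,0],[0,0,0],0],[[-0.04,-0.15,0],[0,0,0],0],[[-0.04,-0.15,0],[0,0,0],0],[[-0.04,-0.15,0],[0,0,0],0],[[-0.04,-0.15,0],[0,0,0],0],[[-0.04,-0.15,0],[0,0,0],0]]'

```text
time_s: 31.9
position: [519.2, -54.7, 263.5]
ee_rot: [0.0, 0.999, -0.054, 0.0]
force: [0.4, 0.2, -3.7]
gripper_width: 55.5
grasp_force: 49.0
```

>>> servo_tool --motion '[[[-0.04,-0.15,0],[0,0,0.05],0],[[-0.04,-0.15,0],[0,0,0],0],[[-0.04,-0.15,0],[0,0,0],0],[[-0.04,-0.15,0],[0,0,0],0],[[-0.04,-0.14,0],[0,0,0],0],[[-0.04,-0.12,0],[0,0,0],0],[[-0.04,-0.08,0],[0,0,0],0],[[0,0,0],[0,0,0],0],[[0,0,0],[0,0,0],0],[[0,0,0],[0,0,0],0]]'

```text
time_s: 33.15
position: [449.9, -287.6, 263.3]
ee_rot: [-0.0, 1.0, -0.028, 0.0]
force: [-0.4, -0.7, -3.8]
gripper_width: 55.2
grasp_force: 49.1
```

```bash
python3 - <<'E'
from h import *
s=robot.read_state();print(s['joints'].round(3),s['position'],s['ee_rot'],s['gripper_width'])
im,c=shot('scene','s6.png'); im2,_=shot('side','d6.png'); im3,c3=shot('wrist','w6.png')
r=lambda i,x:cv2.resize(i,x,interpolation=2)
a=np.vstack([np.hstack([r(im[120:250,80:255],(404,300)),r(im2[210:420,280:560],(396,297)) if 0 else r(im2[210:420,280:560],(396,300))]),np.hstack([r(im3,(400,300)),np.zeros((300,400,3),np.uint8)])])
cv2.imwrite('pics/m6.png',a[:,:,::-1])
E
```

```text
[-0.651  0.103  1.814  0.     1.225  0.976] [ 449.90987069 -287.63662782  263.27228598] [-1.93894206e-04  9.99615133e-01 -2.77406848e-02  5.88032584e-05] 55.24870536380505
```

View pics/m6.png

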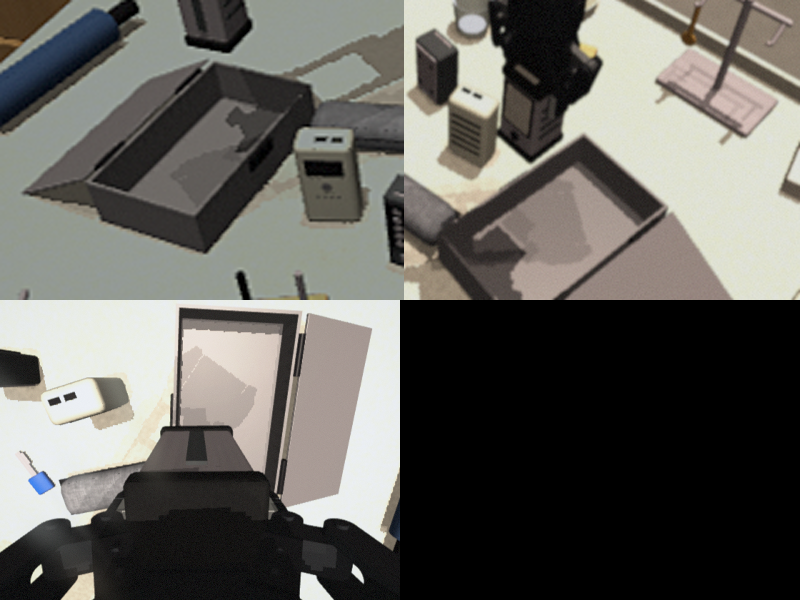

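The wrist view shows the organizer rim's far corners at (178,8) and (300,12), in half-size coordinates. The side crop's rim corners are (179,135), (263,208) and (36,235), and the scene crop's are (312,85), (207,62), (88,183) and (200,215).

```bash
python3 - <<'E'
import io,contextlib
with contextlib.redirect_stdout(io.StringIO()): from f3 import *
W6=pickle.load(open('pics/w6.pkl','rb'));
sc=lambda u,v:(S,np.array((80+u/2.309,120+v/2.308))); sd=lambda u,v:(D,np.array((280+u/1.414,210+v/1.4286))); ww=lambda u,v:(W6,np.array((u*1.4,v*1.4)))
o=[((-130,75,62),sc(312,85)),((-130,-75,62),sc(207,62)),((130,75,62),sc(200,215)),((130,-75,62),sc(88,183)),((130,75,62),sd(179,135)),((130,-75,62),sd(263,208)),((-130,75,62),sd(36,235))]
wr=[((130,75,62),ww(178,8)),((130,-75,62),ww(300,12))]
for obs,kk in((o,0),(o+wr,0),(o+wr,-.1),(wr,-.1),(wr,0),(wr,-.2)):
    def r(p):
        c,n=np.cos(p[2]),np.sin(p[2]); return np.concatenate([pd(C,np.array([p[0]+c*L[0]-n*L[1],p[1]+n*L[0]+c*L[1],L[2]]),kk)-uv for L,(C,uv) in obs])
    q=least_squares(r,[455,-340,-.05],x_scale=[100,100,.3]);print(kk,q.x[:2].round(1),np.degrees(q.x[2]).round(1),r(q.x).reshape(-1,2).round(1).tolist())
for z in (118,): print(ray(W6,75*1.4,100*1.4,z))
E
```

```text
0 [ 461.8 -334.1] -5.2 [[-2.2, -1.6], [0.6, -1.6], [-3.1, -0.8], [-2.4, -0.8], [-1.3, -2.0], [0.2, -1.6], [-2.8, -0.2]]
0 [ 459.7 -333.9] -5.1 [[-2.0, -2.0], [0.8, -1.9], [-2.5, -1.3], [-1.9, -1.2], [-2.3, -1.6], [-0.6, -1.2], [-3.6, 0.7], [-3.0, -1.1], [3.7, -0.2]]
-0.1 [ 464.1 -337.4] -4.7 [[-3.5, -1.3], [-0.1, -0.7], [-3.1, -0.6], [-0.9, -0.1], [-0.9, -2.6], [-1.2, -4.5], [-0.5, -0.5], [0.5, -0.2], [0.3, 2.1]]
-0.1 [ 464.8 -338.8] -3.9 [[0.0, 0.0], [-0.0, -0.0]]
0 [ 459.1 -333.9] -4.9 [[-3.3, -0.0], [3.4, 0.4]]
-0.2 [ 472.  -344.9] -2.6 [[3.9, -0.0], [-4.4, 0.1]]
[ 498.32762863 -159.00943028  118.        ]
```

>>> servo_tool --motion '[[[0.124,-0.074,0],[0,0,-0.025],0],[[0.124,-0.074,0],[0,0,0],0],[[0.124,-0.074,0],[0,0,0],0],[[0,0,-0.1],[0,0,0],0],[[0,0,-0.14],[0,0,0],0],[[0,0,-0.14],[0,0,0],0],[[0,0,-0.14],[0,0,0],0],[[0,0,-0.12],[0,0,0],0],[[0,0,-0.08],[0,0,0],0],[[0,0,-0.03],[0,0,0],0]]'

```text
time_s: 34.55
position: [542.1, -343.2, 74.3]
ee_rot: [-0.001, 0.999, -0.041, -0.001]
force: [-0.0, 0.5, -2.8]
gripper_width: 55.3
grasp_force: 49.3
```

>>> servo_tool --motion '[[[0,0,-0.008],[0,0,0],0],[[0,0,-0.004],[0,0,0],0],[[0,0,0],[0,0,0],0],[[0,0,0],[0,0,0],0],[[0,0,0],[0,0,0],0],[[0,0,0],[0,0,0],0],[[0,0,0],[0,0,0],0],[[0,0,0],[0,0,0],0],[[0,0,0],[0,0,0],0],[[0,0,0],[0,0,0],0]]'

```text
time_s: 35.8
position: [542.6, -344.0, 72.8]
ee_rot: [-0.0, 0.999, -0.041, -0.0]
force: [-0.5, -0.0, -3.5]
gripper_width: 55.5
grasp_force: 49.3
```

>>> servo_tool --motion '[[[0,0,-0.006],[0,0,0],0],[[0,0,0],[0,0,0],0],[[0,0,0],[0,0,0],1],[[0,0,0],[0,0,0],1],[[0,0,0],[0,0,0],1],[[0,0,0.08],[0,0,0],1],[[0,0,0.12],[0,0,0],1],[[0,0,0.12],[0,0,0],1],[[0,0,0.14],[0,0,0],1],[[0,0,0.1],[0,0,0],1]]'

```text
time_s: 37.05
position: [543.5, -344.7, 215.1]
ee_rot: [0.001, 0.999, -0.041, 0.002]
force: [0.1, -0.2, 0.2]
gripper_width: 85.2
grasp_force: 0.0
```

>>> servo_tool --motion '[[[-0.016,0.14,0],[0,0,0],1],[[-0.016,0.16,0],[0,0,0],1],[[-0.016,0.16,0],[0,0,0],1],[[-0.016,0.16,0],[0,0,0],1],[[-0.016,0.16,0],[0,0,0],1],[[-0.016,0.16,0],[0,0,0],1],[[-0.016,0.16,0],[0,0,0],1],[[-0.016,0.12,0],[0,0,0],1],[[0,0.04,0],[0,0,0],1],[[0,0,0],[0,0,0],1]]'

```text
time_s: 38.3
position: [511.2, -29.0, 212.2]
ee_rot: [0.0, 0.999, -0.041, 0.001]
force: [0.0, 0.4, 0.6]
gripper_width: 85.3
grasp_force: 0.0
```

```bash
python3 - <<'E'
from h import *
s=robot.read_state();print(s['joints'].round(3),s['position'],s['ee_rot'],s['gripper_width'])
im3,c3=shot('wrist','w7.png');im,c=shot('scene','s7.png')
r=lambda i,x:cv2.resize(i,x,interpolation=2)
a=np.hstack([r(im3,(560,420)),cv2.copyMakeBorder(r(im[120:250,80:255],(240,178)),0,242,0,0,0)])
cv2.imwrite('pics/m7.png',a[:,:,::-1])
E
```

```text
[-1.410e-01  1.090e-01  1.916e+00 -1.000e-03  1.115e+00  1.511e+00] [511.16172732 -29.0345694  212.2381091 ] [ 3.39719126e-04  9.99169508e-01 -4.07355451e-02  8.91224899e-04] 85.26472438157705
```

View pics/m7.png

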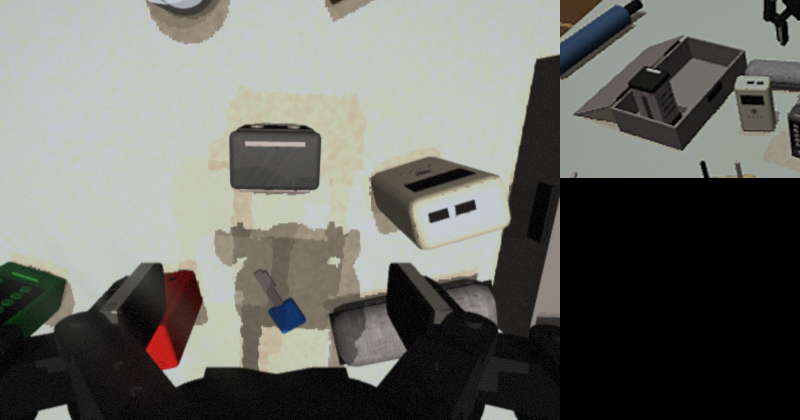

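The lockbox top corners are (231,132), (319,130), (320,187) and (231,190). Its bar faces +x, and it is dark, so it is the one meant. The bank top's sockets are at (438,215) and (466,206). The lantern stands upright in the organizer.

```bash
python3 - <<'E'
from h import *
import pickle
c=pickle.load(open('pics/w7.pkl','rb'))
L=np.array([ray(c,*p,106)[:2] for p in[(231,132),(319,130),(320,187),(231,190)]]);print(L.mean(0),[np.linalg.norm(L[i]-L[i-1]).round(1) for i in range(4)])
for a,b in((0,1),(3,2)): d=L[b]-L[a];print(np.degrees(np.arctan2(d[1],d[0])).round(1))
print('bank sockets',[ray(c,*p,118)[:2].round(1) for p in((438,215),(466,206),(463,212))])
E
```

```text
[542.1891984  -31.28570558] [np.float64(39.1), np.float64(58.0), np.float64(38.3), np.float64(61.1)]
-93.3
-92.6
bank sockets [array([ 498.8, -136.5]), array([ 503.5, -154.7]), array([ 499.5, -152.9])]
```

The lockbox has been knocked about 30 mm, to (542,-31). I'll grasp it there.

>>> servo_tool --motion '[[[0.062,-0.005,0],[0,0,0.03],1],[[0.062,-0.004,0],[0,0,0],1],[[0,0,-0.08],[0,0,0],1],[[0,0,-0.12],[0,0,0],1],[[0,0,-0.12],[0,0,0],1],[[0,0,-0.12],[0,0,0],1],[[0,0,-0.1],[0,0,0],1],[[0,0,-0.053],[0,0,0],1],[[0,0,0],[0,0,0],1],[[0,0,0],[0,0,0],0]]'

```text
time_s: 39.65
position: [542.8, -31.5, 63.9]
ee_rot: [0.0, 1.0, -0.026, 0.001]
force: [0.8, -0.5, -0.1]
gripper_width: 70.0
grasp_force: 0.0
```

>>> servo_tool --motion '[[[0,0,0],[0,0,0],0],[[0,0,0],[0,0,0],0],[[0,0,0],[0,0,0],0],[[0,0,0],[0,0,0],0],[[0,0,0],[0,0,0],0],[[0,0,0],[0,0,0],0],[[0,0,0],[0,0,0],0],[[0,0,0],[0,0,0],0],[[0,0,0.03],[0,0,0],0],[[0,0,0.05],[0,0,0],0]]'

```text
time_s: 40.9
position: [538.9, -31.0, 81.7]
ee_rot: [-0.0, 1.0, -0.026, -0.003]
force: [-0.2, 1.0, -3.6]
gripper_width: 61.8
grasp_force: 55.1
```

```bash
python3 - <<'E'
from h import *
s=robot.read_state();print(s['joints'].round(3),s['position'],s['ee_rot'],s['gripper_width'],s['grasp_force'],s['force'])
E
```

```text
[-0.138  0.344  1.932 -0.     0.871  1.484] [538.93350632 -31.00759879  81.67620351] [-1.81921843e-04  9.99668723e-01 -2.55901238e-02 -2.74899609e-03] 61.782654133390096 55.07525398337748 [-0.20105172  1.01359756 -3.60972333]
```

>>> servo_tool --motion '[[[0.018,0.03,0.1],[0,0,0.144],0],[[0.018,0.08,0.1],[0,0,0.144],0],[[0.018,0.12,0.1],[0,0,0.144],0],[[0.018,0.14,0.05],[0,0,0.144],0],[[0.018,0.14,0],[0,0,0.144],0],[[0.018,0.14,0],[0,0,0.144],0],[[0.018,0.14,0],[0,0,0.144],0],[[0.018,0.14,0],[0,0,0.144],0],[[0.018,0.11,0],[0,0,0.144],0],[[0.018,0.06,0],[0,0,0.148],0]]'

```text
time_s: 42.15
position: [585.4, 244.9, 169.8]
ee_rot: [-0.001, 0.743, 0.67, -0.001]
force: [0.3, 0.4, -4.2]
gripper_width: 61.7
grasp_force: 55.4
```

>>> servo_tool --motion '[[[0,0,0],[0,0,0],0],[[0,0,0],[0,0,0],0],[[0,0,0],[0,0,0],0],[[0,0,0],[0,0,0],0],[[0,0,0],[0,0,0],0],[[0,0,0],[0,0,0],0],[[0,0,0],[0,0,0],0],[[0,0,0],[0,0,0],0],[[0,0,0],[0,0,0],0],[[0,0,0],[0,0,0],0]]'

```text
time_s: 43.4
position: [586.6, 243.8, 170.5]
ee_rot: [0.0, 0.745, 0.667, -0.0]
force: [-0.2, 0.2, -4.5]
gripper_width: 61.8
grasp_force: 55.4
```

```bash
python3 - <<'E'
from h import *
s=robot.read_state();print(s['joints'].round(3),s['position'],s['ee_rot'],s['gripper_width'],s['force'])
im3,c3=shot('wrist','w8.png');im,c=shot('scene','s8.png');im2,_=shot('side','d8.png')
r=lambda i,x:cv2.resize(i,x,interpolation=2)
a=np.vstack([np.hstack([r(im[120:310,280:480],(316,300)),r(im2[70:220,140:340],(400,300))]),np.hstack([r(im3,(400,300)),r(im[120:250,80:255],(316,300))])])
cv2.imwrite('pics/m8.png',a[:,:,::-1])
E
```

```text
[ 0.325  0.387  1.657 -0.     1.097  0.435] [586.57503382 243.8000338  170.50117084] [ 1.75891187e-06  7.44862444e-01  6.67218060e-01 -1.84138211e-05] 61.81899551217237 [-0.2201764   0.23758889 -4.54281409]
```

View pics/m8.png

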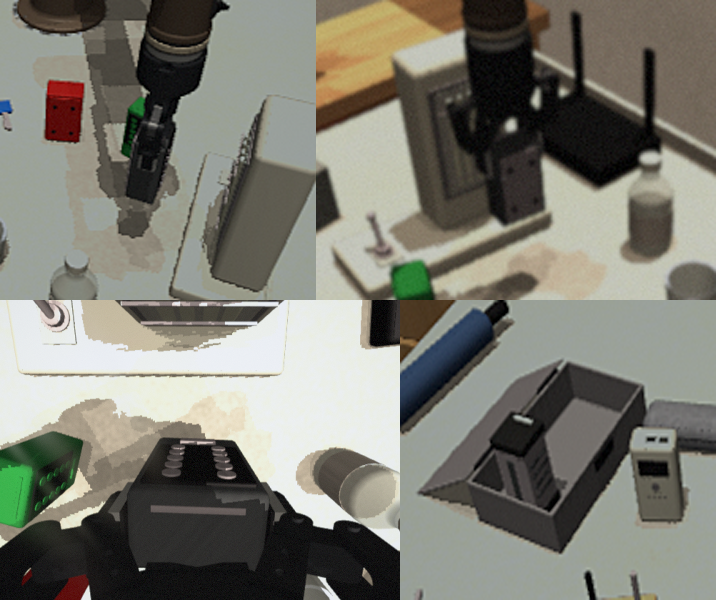

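The keypad faces the lamp and the back plate with four holes faces away. The toggle is still on.

>>> servo_tool --motion '[[[0,0.01,0.003],[0,0,0],0],[[0,0,0],[0,0,0],0],[[0,0,0],[0,0,0],0],[[0,0,0],[0,0,0],0],[[0,0,0],[0,0,0],0],[[0,0,0],[0,0,0],0],[[0,0,0],[0,0,0],0],[[0,0,0],[0,0,0],0],[[0,0,0],[0,0,0],0],[[0,0,0],[0,0,0],0]]'

```text
time_s: 44.8
position: [586.6, 246.3, 171.3]
ee_rot: [-0.0, 0.745, 0.667, -0.0]
force: [-0.5, -0.6, -3.6]
gripper_width: 62.1
grasp_force: 55.4
```

>>> servo_tool --motion '[[[0,0,0],[0,0,0],0],[[0,0,0],[0,0,0],0],[[0,0,0],[0,0,0],0],[[0,0,0],[0,0,0],0],[[0,0,0],[0,0,0],0],[[0,0,0],[0,0,0],0],[[0,0,0],[0,0,0],0],[[0,0,0],[0,0,0],0],[[0,0,0],[0,0,0],0],[[0,0,0],[0,0,0],0]]'

```text
time_s: 46.05
position: [586.6, 246.2, 171.3]
ee_rot: [0.0, 0.745, 0.667, 0.0]
force: [0.1, 0.3, -4.5]
gripper_width: 61.8
grasp_force: 55.4
```

>>> servo_tool --motion '[[[0,0,0],[0,0,0],0],[[0,0,0],[0,0,0],0],[[0,0,0],[0,0,0],0],[[0,0,0],[0,0,0],0],[[0,0,0],[0,0,0],0],[[0,0,0],[0,0,0],0],[[0,0,0],[0,0,0],0],[[0,0,0],[0,0,0],0],[[0,0,0],[0,0,0],0],[[0,0,0],[0,0,0],0]]'

```text
time_s: 47.3
position: [586.6, 246.3, 171.3]
ee_rot: [0.0, 0.745, 0.667, 0.0]
force: [-0.7, -0.3, -4.0]
gripper_width: 61.8
grasp_force: 55.4
```

>>> servo_tool --motion '[[[0,0,0],[0,0,0.15],0],[[0,0,0],[0,0,0.15],0],[[0,0,0],[0,0,0.15],0],[[0,0,0],[0,0,0.15],0],[[0,0,0],[0,0,0.15],0],[[0,0,0],[0,0,0.15],0],[[0,0,0],[0,0,0.15],0],[[0,0,0],[0,0,0.15],0],[[0,0,0],[0,0,0.15],0],[[0,0,0],[0,0,0.15],0]]'

```text
time_s: 48.55
position: [586.6, 246.3, 171.3]
ee_rot: [-0.0, 0.052, 0.999, -0.0]
force: [-0.5, -0.5, -4.6]
gripper_width: 61.9
grasp_force: 55.5
```

>>> servo_tool --motion '[[[0,0,0],[0,0,0.15],0],[[0,0,0],[0,0,0.15],0],[[0,0,0],[0,0,0.15],0],[[0,0,0],[0,0,0.15],0],[[0,0,0],[0,0,0.15],0],[[0,0,0],[0,0,0.15],0],[[0,0,0],[0,0,0.15],0],[[0,0,0],[0,0,0.15],0],[[0,0,0],[0,0,0.15],0],[[0,0,0],[0,0,0.15],0]]'

```text
time_s: 49.8
position: [586.6, 246.3, 171.3]
ee_rot: [-0.0, -0.669, 0.743, 0.0]
force: [0.4, -0.5, -5.0]
gripper_width: 61.7
grasp_force: 55.5
```

>>> servo_tool --motion '[[[0,0,0],[0,0,0],0],[[0,0,0],[0,0,0],0],[[0,0,0],[0,0,0],0],[[0,0,0],[0,0,0],0],[[0,0,0],[0,0,0],0],[[0,0,0],[0,0,0],0],[[0,0,0],[0,0,0],0],[[0,0,0],[0,0,0],0],[[0,0,0],[0,0,0],0],[[0,0,0],[0,0,0],0]]'

```text
time_s: 51.05
position: [586.6, 246.3, 171.3]
ee_rot: [-0.0, -0.667, 0.745, 0.0]
force: [0.6, -0.4, -3.9]
gripper_width: 61.8
grasp_force: 55.4
```

>>> servo_tool --motion '[[[0,0,0],[0,0,0],0],[[0,0,0],[0,0,0],0],[[0,0,0],[0,0,0],0],[[0,0,0],[0,0,0],0],[[0,0,0],[0,0,0],0],[[0,0,0],[0,0,0],0],[[0,0,0],[0,0,0],0],[[0,0,0],[0,0,0],0],[[0,0,0],[0,0,0],0],[[0,0,0],[0,0,0],0]]'

```text
time_s: 52.3
position: [586.6, 246.3, 171.2]
ee_rot: [-0.0, -0.667, 0.745, -0.0]
force: [0.2, -0.3, -4.8]
gripper_width: 61.6
grasp_force: 55.4
```

>>> servo_tool --motion '[[[0,0,0],[0,0,0],0],[[0,0,0],[0,0,0],0],[[0,0,0],[0,0,0],0],[[0,0,0],[0,0,0],0],[[0,0,0],[0,0,0],0],[[0,0,0],[0,0,0],0],[[0,0,0],[0,0,0],0],[[0,0,0],[0,0,0],0],[[0,0,0],[0,0,0],0],[[0,0,0],[0,0,0],0]]'

```text
time_s: 53.55
position: [586.6, 246.3, 171.3]
ee_rot: [0.0, -0.667, 0.745, -0.0]
force: [0.4, 0.4, -4.6]
gripper_width: 61.9
grasp_force: 55.4
```

```bash
python3 - <<'E'
from h import *
s=robot.read_state();print(s['joints'].round(3),s['position'],s['ee_rot'],s['gripper_width'],s['force'])
import pickle
c=pickle.load(open('pics/s8.pkl','rb')); im=np.load('pics/s8.npy')
a=np.radians(-4.7);q=lambda x,y,z:proj(c,[543+np.cos(a)*x-np.sin(a)*y,-343.5+np.sin(a)*x+np.cos(a)*y,z])
for z in(124,4): print(z,[np.round(q(x,y,z),1).tolist() for x,y in((-28,28),(-28,-28),(28,28),(28,-28))])
g=im.mean(2); m=(g<32)[150:230,90:200].astype(np.uint8)
n,l,st,ce=cv2.connectedComponentsWithStats(m)
print([(st[i][:5]+[90,150,0,0,0]).tolist() for i in range(1,n) if st[i][4]>30])
for z in (124,): print(np.round(np.array(c['t']),0))
E
```

```text
[ 0.329  0.388  1.654 -0.     1.099 -2.703] [586.60176637 246.2527113  171.28292628] [ 1.29764474e-06 -6.67185336e-01  7.44891756e-01 -1.75723197e-06] 61.91661875240135 [ 0.35966618  0.41904289 -4.57313169]
124 [[158.9, 171.4], [141.0, 167.0], [146.3, 184.6], [127.8, 179.7]]
4 [[168.7, 204.9], [151.9, 200.3], [157.3, 218.2], [140.1, 213.3]]
[[90, 150, 23, 17, 122], [121, 162, 40, 32, 387], [183, 175, 17, 20, 110], [169, 191, 31, 38, 69], [165, 195, 18, 21, 32], [160, 202, 9, 10, 34]]
[ 134. -276. 1405.]
```

>>> servo_tool --motion '[[[0,-0.04,0.12],[0,0,0],0],[[0,-0.06,0.12],[0,0,0],0],[[0,-0.1,0.1],[0,0,0],0],[[-0.034,-0.15,0],[0,0,-0.1475],0],[[-0.034,-0.15,0],[0,0,-0.1475],0],[[-0.034,-0.15,0],[0,0,-0.1475],0],[[-0.034,-0.15,0],[0,0,-0.1475],0],[[-0.034,-0.15,0],[0,0,-0.1475],0],[[-0.034,-0.15,0],[0,0,-0.1475],0],[[-0.034,-0.15,0],[0,0,-0.1475],0]]'

```text
time_s: 54.8
position: [526.7, -67.4, 256.5]
ee_rot: [0.0, -0.186, 0.983, -0.0]
force: [0.4, -0.3, -3.8]
gripper_width: 61.6
grasp_force: 56.1
```

>>> servo_tool --motion '[[[-0.034,-0.15,0],[0,0,-0.1475],0],[[-0.034,-0.15,0],[0,0,-0.1475],0],[[-0.034,-0.15,0],[0,0,-0.1475],0],[[-0.034,-0.15,0],[0,0,0],0],[[-0.034,-0.15,0],[0,0,0],0],[[-0.034,-0.14,0],[0,0,0],0],[[-0.034,-0.1,0],[0,0,0],0],[[-0.034,-0.09,0],[0,0,0],0],[[0,0,0],[0,0,0],0],[[0,0,0],[0,0,0],0]]'

```text
time_s: 56.05
position: [459.1, -335.7, 256.2]
ee_rot: [0.0, 0.042, 0.999, 0.0]
force: [0.1, -0.4, -4.3]
gripper_width: 62.2
grasp_force: 56.4
```

```bash
python3 - <<'E'
from h import *
s=robot.read_state();print(s['joints'].round(3),s['position'],s['ee_rot'],s['gripper_width'],s['force'])
E
```

```text
[-7.080e-01  1.780e-01  1.743e+00  1.000e-03  1.221e+00 -2.195e+00] [ 459.09044713 -335.70400908  256.17422563] [3.12108851e-05 4.20385410e-02 9.99115874e-01 4.79774292e-04] 62.159038286300785 [ 0.10511077 -0.39021406 -4.27382389]
```

>>> servo_tool --motion '[[[0,0,-0.1],[0,0,0],0],[[0,0,-0.14],[0,0,0],0],[[0,0,-0.14],[0,0,0],0],[[0,0,-0.14],[0,0,0],0],[[0,0,-0.12],[0,0,0],0],[[0,0,-0.08],[0,0,0],0],[[0,0,-0.03],[0,0,0],0],[[0,0,0],[0,0,0],0],[[0,0,0],[0,0,0],0],[[0,0,0],[0,0,0],0]]'

```text
time_s: 57.3
position: [459.6, -336.5, 69.4]
ee_rot: [0.001, 0.042, 0.999, -0.0]
force: [0.9, 0.1, -4.9]
gripper_width: 61.6
grasp_force: 56.3
```

```bash
python3 - <<'E'
from h import *
s=robot.read_state();print(s['position'],s['ee_rot'],s['gripper_width'],s['force'])
E
```

```text
[ 459.58266071 -336.45182235   69.37257702] [ 5.26513830e-04  4.17617840e-02  9.99127377e-01 -4.01421668e-04] 61.57016810711221 [ 0.94659134  0.14152393 -4.91388471]
```

>>> servo_tool --motion '[[[0,0,-0.006],[0,0,0],0],[[0,0,0],[0,0,0],0],[[0,0,0],[0,0,0],1],[[0,0,0],[0,0,0],1],[[0,0,0],[0,0,0],1],[[0,0,0.08],[0,0,0],1],[[0,0,0.12],[0,0,0],1],[[0,0,0.12],[0,0,0],1],[[0,0,0.14],[0,0,0],1],[[0,0,0.12],[0,0,0],1]]'

```text
time_s: 58.55
position: [459.6, -336.7, 215.4]
ee_rot: [0.001, 0.042, 0.999, -0.001]
force: [-0.3, -0.7, -1.0]
gripper_width: 85.9
grasp_force: 0.0
```

>>> servo_tool --motion '[[[0.024,0.1,0],[0,0,0],1],[[0.024,0.15,0],[0,0,0.08],1],[[0.024,0.15,0],[0,0,0.08],1],[[0.024,0.15,0],[0,0,0.08],1],[[0.024,0.12,0],[0,0,0.08],1],[[0.024,0.066,0],[0,0,0],1],[[0,0,0],[0,0,0],1],[[0,0,0],[0,0,0],1],[[0,0,0],[0,0,0],1],[[0,0,0],[0,0,0],1]]'

```text
time_s: 59.8
position: [494.9, -153.0, 212.2]
ee_rot: [-0.0, -0.125, 0.992, -0.0]
force: [0.7, 0.4, -0.0]
gripper_width: 85.5
grasp_force: 0.0
```

```bash
python3 - <<'E'
from h import *
s=robot.read_state();print(s['joints'].round(3),s['position'],s['ee_rot'],s['gripper_width'])
im3,c3=shot('wrist','w9.png');im,c=shot('scene','s9.png')
r=lambda i,x:cv2.resize(i,x,interpolation=2)
a=np.hstack([r(im3,(560,420)),cv2.copyMakeBorder(r(im[120:250,80:255],(240,178)),0,242,0,0,0)])
cv2.imwrite('pics/m9.png',a[:,:,::-1])
E
```

```text
[-0.384  0.122  1.901 -0.     1.118 -2.204] [ 494.90980586 -152.97289868  212.16400893] [-1.48115338e-04 -1.24669295e-01  9.92198340e-01 -1.01138548e-06] 85.48920611954341
```

View pics/m9.png

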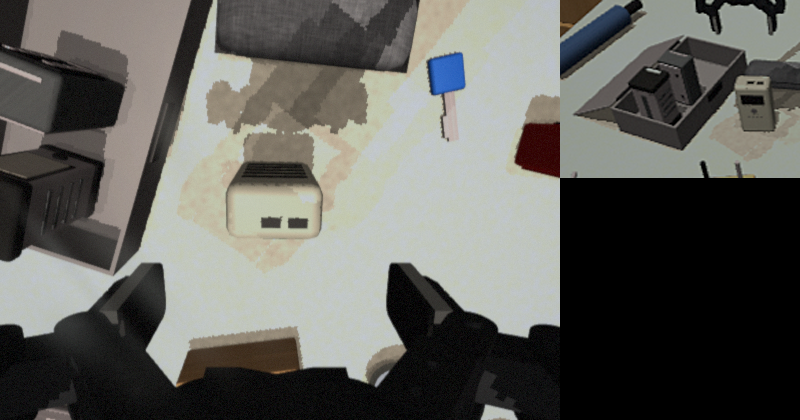

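The bank top spans x 226–322 and y 182–238, and its sockets at (271,223) and (298,223) are level. The lantern and lockbox stand in the organizer.

```bash
python3 - <<'E'
from h import *
import pickle
c=pickle.load(open('pics/w9.pkl','rb'));im=np.load('pics/w9.npy')
print(ray(c,274,210,118),ray(c,226,210,118)-ray(c,322,210,118),ray(c,274,182,118)-ray(c,274,238,118))
m=(im.mean(2)<90)[212:234,255:315].astype(np.uint8);n,l,st,ce=cv2.connectedComponentsWithStats(m)
print([(ce[i]+[255,212]).round(1).tolist() for i in range(1,n) if st[i][4]>30])
E
```

```text
[ 493.66060068 -153.88476083  118.        ] [ 15.76818035 -61.65163026   0.        ] [-37.30033678  -9.51020937   0.        ]
[[270.8, 222.2], [297.4, 222.8]]
```

>>> servo_tool --motion '[[[-0.004,-0.004,0],[0,0,-0.012],1],[[0,0,-0.08],[0,0,0],1],[[0,0,-0.12],[0,0,0],1],[[0,0,-0.12],[0,0,0],1],[[0,0,-0.12],[0,0,0],1],[[0,0,-0.1],[0,0,0],1],[[0,0,-0.044],[0,0,0],1],[[0,0,0],[0,0,0],1],[[0,0,0],[0,0,0],1],[[0,0,0],[0,0,0],0]]'

```text
time_s: 61.15
position: [495.1, -153.6, 67.5]
ee_rot: [0.001, -0.119, 0.993, -0.001]
force: [0.3, -0.8, -0.2]
gripper_width: 70.0
grasp_force: 0.0
```

>>> servo_tool --motion '[[[0,0,0],[0,0,0],0],[[0,0,0],[0,0,0],0],[[0,0,0],[0,0,0],0],[[0,0,0],[0,0,0],0],[[0,0,0],[0,0,0],0],[[0,0,0],[0,0,0],0],[[0,0,0],[0,0,0],0],[[0,0,0.08],[0,0,0],0],[[0,0,0.12],[0,0,0],0],[[0,0,0.1],[0,0,0],0]]'

```text
time_s: 62.4
position: [493.1, -152.7, 141.1]
ee_rot: [-0.001, -0.119, 0.993, 0.001]
force: [1.0, 0.3, -3.4]
gripper_width: 65.5
grasp_force: 57.0
```

```bash
python3 - <<'E'
from h import *
s=robot.read_state();print(s['joints'].round(3),s['position'],s['ee_rot'],s['gripper_width'],s['grasp_force'],s['force'])
E
```

```text
[-0.385  0.211  1.959  0.     0.974 -2.194] [ 493.09699826 -152.73042584  141.0928586 ] [-8.82521310e-04 -1.19097651e-01  9.92881988e-01  5.72523823e-04] 65.46485971096615 56.99589192867279 [ 0.96157284  0.33787016 -3.43790434]
```

>>> servo_tool --motion '[[[0.03,0.03,0.054],[0,0,0],0],[[0.03,0.1,0.054],[0,0,0.117],0],[[0.03,0.15,0],[0,0,0.117],0],[[0.03,0.15,0],[0,0,0.117],0],[[0.03,0.15,0],[0,0,0.117],0],[[0.03,0.15,0],[0,0,0.117],0],[[0.03,0.15,0],[0,0,0.117],0],[[0.03,0.15,0],[0,0,0.117],0],[[0.03,0.15,0],[0,0,0.117],0],[[0.03,0.15,0],[0,0,0.117],0]]'

```text
time_s: 63.65
position: [568.2, 181.1, 166.7]
ee_rot: [-0.001, -0.623, 0.782, 0.001]
force: [-0.1, 0.5, -1.8]
gripper_width: 65.5
grasp_force: 57.1
```

>>> servo_tool --motion '[[[0.03,0.12,0],[0,0,0.116],0],[[0.03,0.09,0],[0,0,0],0],[[0.014,0.056,0],[0,0,0],0],[[0,0,0],[0,0,0],0],[[0,0,0],[0,0,0],0],[[0,0,0],[0,0,0],0],[[0,0,0],[0,0,0],0],[[0,0,0],[0,0,0],0],[[0,0,0],[0,0,0],0],[[0,0,0],[0,0,0],0]]'

```text
time_s: 64.9
position: [587.6, 245.7, 168.3]
ee_rot: [0.0, -0.668, 0.744, -0.0]
force: [-0.3, -0.3, -3.3]
gripper_width: 65.6
grasp_force: 57.0
```

```bash
python3 - <<'E'
from h import *
s=robot.read_state();print(s['joints'].round(3),s['position'],s['ee_rot'],s['gripper_width'],s['grasp_force'],s['force'])
E
```

```text
[ 0.328  0.393  1.655  0.     1.094 -2.706] [587.59950002 245.74071334 168.32366334] [ 2.40154682e-05 -6.67955724e-01  7.44201014e-01 -9.73840768e-06] 65.64329282665787 57.03697979450226 [-0.3080444  -0.26911971 -3.29301426]
```

>>> servo_tool --motion '[[[0,0,0],[0,0,0],0],[[0,0,0],[0,0,0],0],[[0,0,0],[0,0,0],0],[[0,0,0],[0,0,0],0],[[0,0,0],[0,0,0],0],[[0,0,0],[0,0,0],0],[[0,0,0],[0,0,0],0],[[0,0,0],[0,0,0],0],[[0,0,0],[0,0,0],0],[[0,0,0],[0,0,0],0]]'

```text
time_s: 66.15
position: [587.6, 245.8, 168.3]
ee_rot: [-0.0, -0.668, 0.744, -0.0]
force: [-0.8, 0.1, -2.2]
gripper_width: 65.8
grasp_force: 57.0
```

>>> servo_tool --motion '[[[0,0,0],[0,0,0],0],[[0,0,0],[0,0,0],0],[[0,0,0],[0,0,0],0],[[0,0,0],[0,0,0],0],[[0,0,0],[0,0,0],0],[[0,0,0],[0,0,0],0],[[0,0,0],[0,0,0],0],[[0,0,0],[0,0,0],0],[[0,0,0],[0,0,0],0],[[0,0,0],[0,0,0],0]]'

```text
time_s: 67.4
position: [587.6, 245.8, 168.3]
ee_rot: [-0.0, -0.668, 0.744, 0.0]
force: [0.7, -0.5, -3.5]
gripper_width: 65.4
grasp_force: 57.0
```

>>> servo_tool --motion '[[[0,0,0],[0,0,0],0],[[0,0,0],[0,0,0],0],[[0,0,0],[0,0,0],0],[[0,0,0],[0,0,0],0],[[0,0,0],[0,0,0],0],[[0,0,0],[0,0,0],0],[[0,0,0],[0,0,0],0],[[0,0,0],[0,0,0],0],[[0,0,0],[0,0,0],0],[[0,0,0],[0,0,0],0]]'

```text
time_s: 68.65
position: [587.6, 245.8, 168.3]
ee_rot: [0.0, -0.668, 0.744, -0.0]
force: [-0.7, -0.1, -3.6]
gripper_width: 64.9
grasp_force: 57.0
```

>>> servo_tool --motion '[[[0,0,0],[0,0,-0.15],0],[[0,0,0],[0,0,-0.15],0],[[0,0,0],[0,0,-0.15],0],[[0,0,0],[0,0,-0.15],0],[[0,0,0],[0,0,-0.15],0],[[0,0,0],[0,0,-0.15],0],[[0,0,0],[0,0,-0.15],0],[[0,0,0],[0,0,-0.15],0],[[0,0,0],[0,0,-0.15],0],[[0,0,0],[0,0,-0.15],0]]'

```text
time_s: 69.9
position: [587.6, 245.8, 168.2]
ee_rot: [-0.0, 0.056, 0.998, -0.0]
force: [0.2, 0.0, -3.0]
gripper_width: 65.5
grasp_force: 56.9
```

>>> servo_tool --motion '[[[0,0,0],[0,0,-0.15],0],[[0,0,0],[0,0,-0.15],0],[[0,0,0],[0,0,-0.15],0],[[0,0,0],[0,0,-0.15],0],[[0,0,0],[0,0,-0.15],0],[[0,0,0],[0,0,-0.15],0],[[0,0,0],[0,0,-0.15],0],[[0,0,0],[0,0,-0.15],0],[[0,0,0],[0,0,-0.15],0],[[0,0,0],[0,0,-0.15],0]]'

```text
time_s: 71.15
position: [587.6, 245.8, 168.3]
ee_rot: [-0.0, 0.746, 0.666, 0.0]
force: [0.9, 0.0, -3.2]
gripper_width: 65.4
grasp_force: 56.9
```

>>> servo_tool --motion '[[[0,0,0],[0,0,0],0],[[0,0,0],[0,0,0],0],[[0,0,0],[0,0,0],0],[[0,0,0],[0,0,0],0],[[0,0,0],[0,0,0],0],[[0,0,0],[0,0,0],0],[[0,0,0],[0,0,0],0],[[0,0,0],[0,0,0],0],[[0,0,0],[0,0,0],0],[[0,0,0],[0,0,0],0]]'

```text
time_s: 72.4
position: [587.6, 245.8, 168.3]
ee_rot: [-0.0, 0.744, 0.668, -0.0]
force: [-0.2, 0.9, -3.0]
gripper_width: 65.3
grasp_force: 56.9
```

>>> servo_tool --motion '[[[0,0,0],[0,0,0],0],[[0,0,0],[0,0,0],0],[[0,0,0],[0,0,0],0],[[0,0,0],[0,0,0],0],[[0,0,0],[0,0,0],0],[[0,0,0],[0,0,0],0],[[0,0,0],[0,0,0],0],[[0,0,0],[0,0,0],0],[[0,0,0],[0,0,0],0],[[0,0,0],[0,0,0],0]]'

```text
time_s: 73.65
position: [587.6, 245.8, 168.3]
ee_rot: [-0.0, 0.744, 0.668, -0.0]
force: [0.4, -0.4, -3.2]
gripper_width: 65.7
grasp_force: 56.9
```

>>> servo_tool --motion '[[[0,0,0],[0,0,0],0],[[0,0,0],[0,0,0],0],[[0,0,0],[0,0,0],0],[[0,0,0],[0,0,0],0],[[0,0,0],[0,0,0],0],[[0,0,0],[0,0,0],0],[[0,0,0],[0,0,0],0],[[0,0,0],[0,0,0],0],[[0,0,0],[0,0,0],0],[[0,0,0],[0,0,0],0]]'

```text
time_s: 74.9
position: [587.6, 245.8, 168.3]
ee_rot: [0.0, 0.744, 0.668, -0.0]
force: [-0.3, -0.1, -2.2]
gripper_width: 65.1
grasp_force: 56.9
```

```bash
python3 - <<'E'
from h import *
s=robot.read_state();print(s['joints'].round(3),s['position'],s['ee_rot'],s['gripper_width'],s['grasp_force'],s['force'])
E
```

```text
[ 0.328  0.393  1.655 -0.     1.094  0.436] [587.59497552 245.75736514 168.27623177] [ 6.94647719e-06  7.44181457e-01  6.67977514e-01 -9.55384977e-06] 65.1442891748033 56.932355761528015 [-0.34576931 -0.0506335  -2.22584902]
```

>>> servo_tool --motion '[[[0,-0.04,0.12],[0,0,0],0],[[0,-0.06,0.12],[0,0,0],0],[[0,-0.1,0.12],[0,0,0],0],[[-0.054,-0.15,0],[0,0,-0.1475],0],[[-0.054,-0.15,0],[0,0,-0.1475],0],[[-0.054,-0.15,0],[0,0,-0.1475],0],[[-0.054,-0.15,0],[0,0,-0.1475],0],[[-0.054,-0.15,0],[0,0,-0.1475],0],[[-0.054,-0.15,0],[0,0,-0.1475],0],[[-0.054,-0.15,0],[0,0,-0.1475],0]]'

```text
time_s: 76.15
position: [492.6, -67.9, 258.6]
ee_rot: [0.0, 0.982, 0.187, 0.0]
force: [0.3, -1.3, -2.9]
gripper_width: 65.3
grasp_force: 57.3
```

>>> servo_tool --motion '[[[-0.054,-0.15,0],[0,0,-0.1475],0],[[-0.054,-0.15,0],[0,0,-0.1475],0],[[-0.054,-0.15,0],[0,0,-0.1475],0],[[-0.054,-0.15,0],[0,0,0],0],[[-0.054,-0.15,0],[0,0,0],0],[[-0.054,-0.13,0],[0,0,0],0],[[-0.054,-0.1,0],[0,0,0],0],[[-0.054,-0.073,0],[0,0,0],0],[[0,0,0],[0,0,0],0],[[0,0,0],[0,0,0],0]]'

```text
time_s: 77.4
position: [385.2, -329.6, 258.3]
ee_rot: [-0.0, 0.999, -0.041, 0.0]
force: [0.0, 0.2, -2.4]
gripper_width: 65.7
grasp_force: 57.4
```

```bash
python3 - <<'E'
from h import *
s=robot.read_state();print(s['joints'].round(3),s['position'],s['ee_rot'],s['gripper_width'],s['force'])
E
```

```text
[-7.940e-01  5.300e-02  1.879e+00  1.000e-03  1.210e+00  8.590e-01] [ 385.23516069 -329.56410917  258.30220481] [-2.85339998e-04  9.99159760e-01 -4.09835880e-02  1.94846980e-04] 65.73800503696278 [ 1.16800258e-03  1.80257371e-01 -2.35973747e+00]
```

>>> servo_tool --motion '[[[0,0,-0.1],[0,0,0],0],[[0,0,-0.14],[0,0,0],0],[[0,0,-0.14],[0,0,0],0],[[0,0,-0.14],[0,0,0],0],[[0,0,-0.12],[0,0,0],0],[[0,0,-0.08],[0,0,0],0],[[0,0,-0.024],[0,0,0],0],[[0,0,0],[0,0,0],0],[[0,0,0],[0,0,0],0],[[0,0,0],[0,0,0],0]]'

```text
time_s: 78.65
position: [385.6, -330.3, 72.9]
ee_rot: [0.001, 0.999, -0.041, 0.001]
force: [0.1, 0.6, -3.5]
gripper_width: 65.4
grasp_force: 57.5
```

```bash
python3 - <<'E'
from h import *
s=robot.read_state();print(s['position'],s['ee_rot'],s['gripper_width'],s['force'])
E
```

```text
[ 385.63745378 -330.32140172   72.92632262] [ 5.16676561e-04  9.99170115e-01 -4.07243996e-02  5.80893074e-04] 65.35560689014417 [ 0.09073309  0.59013632 -3.46049786]
```

>>> servo_tool --motion '[[[0,0,-0.006],[0,0,0],0],[[0,0,0],[0,0,0],0],[[0,0,0],[0,0,0],1],[[0,0,0],[0,0,0],1],[[0,0,0],[0,0,0],1],[[0,0,0.1],[0,0,0],1],[[0,0,0.14],[0,0,0],1],[[0,0,0.16],[0,0,0],1],[[0,0,0.16],[0,0,0],1],[[0,0,0.1],[0,0,0],1]]'

```text
time_s: 79.9
position: [385.7, -330.7, 238.1]
ee_rot: [0.001, 0.999, -0.041, 0.001]
force: [-0.2, 0.7, -0.5]
gripper_width: 85.4
grasp_force: 0.0
```

>>> servo_tool --motion '[[[0,0.06,0],[0,0,0],1],[[0,0.12,0],[0,0,0.147],0],[[0,0.16,0],[0,0,0.147],0],[[0,0.18,0],[0,0,0.147],0],[[0,0.18,0],[0,0,0.147],0],[[0,0.18,0],[0,0,0.147],0],[[0,0.18,0],[0,0,0.147],0],[[0,0.18,0],[0,0,0.147],0],[[0,0.18,0],[0,0,0.147],0],[[0,0.18,0],[0,0,0.147],0]]'

```text
time_s: 81.15
position: [382.9, 71.9, 233.8]
ee_rot: [-0.001, 0.793, 0.609, -0.001]
force: [0.8, 0.3, -0.0]
gripper_width: 0.1
grasp_force: 0.0
```

```bash
python3 - <<'E'
from h import *
import pickle
s=robot.read_state();print(s['joints'].round(3),s['position'],s['ee_rot'],s['gripper_width'])
w=pickle.load(open('pics/w1.pkl','rb'));S=pickle.load(open('pics/scene0.pkl','rb'))
print('grey box w1',ray(w,730*.7,175*.7,0),ray(w,685*.7,45*.7,100),'scene',ray(S,495,262,0),ray(S,484,200,100))
im,c=shot('scene','s10.png')
E
```

```text
[ 0.073 -0.173  2.142  0.     1.175  0.335] [382.92505486  71.85844839 233.80474428] [-0.00098044  0.79333099  0.60878851 -0.00123849] 0.07940350905753908
grey box w1 [473.80284794 530.10236838   0.        ] [340.15822145 455.99986008 100.        ] scene [486.16764045 541.69321472   0.        ] [384.34238675 493.26768928 100.        ]
```

>>> servo_tool --motion '[[[0.036,0.17,0],[0,0,0.15],0],[[0.036,0.17,0],[0,0,0],0],[[0.036,0.17,0],[0,0,0],0],[[0.036,0.17,0],[0,0,0],0],[[0.036,0.17,0],[0,0,0],0],[[0.036,0.17,0],[0,0,0],0],[[0.036,0.17,0],[0,0,0],0],[[0.036,0.13,0],[0,0,0],0],[[0.036,0.09,0],[0,0,0],0],[[0,0,0],[0,0,0],0]]'

```text
time_s: 82.45
position: [464.7, 423.1, 233.3]
ee_rot: [-0.0, 0.744, 0.668, -0.002]
force: [-0.5, 1.1, -0.3]
gripper_width: 0.1
grasp_force: 0.0
```

>>> servo_tool --motion '[[[0,0,0],[0,0,0],0],[[0,0,0],[0,0,0],0],[[0,0,0],[0,0,0],0],[[0,0,-0.1],[0,0,0],0],[[0,0,-0.1],[0,0,0],0],[[0,0,0],[0,0,0],0],[[0,0,0],[0,0,0],0],[[0,0,0],[0,0,0],0],[[0,0,0],[0,0,0],0],[[0,0,0],[0,0,0],0]]'

```text
time_s: 83.7
position: [466.3, 422.7, 186.4]
ee_rot: [0.0, 0.745, 0.667, 0.001]
force: [-0.1, -0.0, -0.2]
gripper_width: 0.3
grasp_force: 0.0
```

```bash
python3 - <<'E'
from h import *
s=robot.read_state();print(s['joints'].round(3),s['position'],s['ee_rot'],s['gripper_width'])
im,c=shot('wrist','w11.png')
E
```

```text
[0.667 0.359 1.661 0.    1.12  0.777] [466.3352136  422.74413943 186.39957661] [1.47168556e-05 7.44885067e-01 6.67192608e-01 5.10330111e-04] 0.2806402602568756
```

>>> servo_tool --motion '[[[0,0.008,-0.1],[0,0,0],0],[[0,0,-0.12],[0,0,0],0],[[0,0,-0.12],[0,0,0],0],[[0,0,-0.1],[0,0,0],0],[[0,0,-0.04],[0,0,0],0],[[0,0,0],[0,0,0],0],[[0,0,0],[0,0,0],0],[[0,0,0],[0,0,0],0],[[0,0,0],[0,0,0],0],[[0,0,0],[0,0,0],0]]'

```text
time_s: 85.0
position: [466.3, 424.7, 66.2]
ee_rot: [0.0, 0.745, 0.667, 0.0]
force: [0.6, 0.8, 0.3]
gripper_width: 0.1
grasp_force: 0.0
```

>>> servo_tool --motion '[[[-0.005,-0.04,0],[0,0,0],0],[[-0.005,-0.04,0],[0,0,0],0],[[-0.005,-0.04,0],[0,0,0],0],[[-0.003,-0.035,0],[0,0,0],0],[[0,0,0],[0,0,0],0],[[0,0,0],[0,0,0],0],[[0,0.06,0],[0,0,0],0],[[0,0.06,0.06],[0,0,0],0],[[0,0.02,0.15],[0,0,0],0],[[0,0,0.2],[0,0,0],0]]'

```text
time_s: 86.25
position: [460.7, 422.2, 169.0]
ee_rot: [-0.0, 0.744, 0.668, -0.001]
force: [1.2, 0.4, 0.5]
gripper_width: -0.1
grasp_force: 0.0
```

```bash
python3 - <<'E'
from h import *
s=robot.read_state();print(s['position'],s['force'])
im,c=shot('side','d12.png'); 
# compare switch patch with off (side0) and on (d4) pictures
p=lambda n:np.load(f'pics/{n}.npy')[172:202,160:186].astype(float)
print('vs off',abs(p('d12')-p('side0')).mean(),'vs on',abs(p('d12')-p('d4')).mean(),abs(p('d12')-p('d6')).mean(),'on/off',abs(p('side0')-p('d6')).mean())
for n in('side0','d6','d12'): 
    g=np.load(f'pics/{n}.npy').mean(2)[174:196,162:186]; print(n,[int(np.argmin(r)) for r in g], g.min().round())
E
```

```text
[460.7183348  422.17508454 169.03612785] [1.17427444 0.38706309 0.50627108]
vs off 18.476068376068376 vs on 33.126068376068375 54.45854700854701 on/off 39.57991452991453
side0 [12, 6, 20, 23, 23, 23, 23, 22, 21, 20, 17, 12, 11, 11, 11, 11, 11, 11, 11, 11, 11, 12] 44.0
d6 [7, 7, 6, 6, 6, 6, 6, 6, 6, 7, 7, 8, 8, 9, 9, 9, 10, 10, 10, 10, 14, 14] 93.0
d12 [19, 23, 23, 23, 23, 23, 23, 23, 21, 18, 17, 17, 12, 11, 11, 11, 11, 11, 11, 11, 11, 12] 42.0
```

```bash
python3 - <<'E'
from h import *
im,c=shot('scene','s13.png'); o=np.load('pics/s9.npy')
a=np.radians(-4.7);q=lambda x,y,z:np.round(proj(c,[384.5+np.cos(a)*x-np.sin(a)*y,-330.5+np.sin(a)*x+np.cos(a)*y,z]),1).tolist()
for z in(122,4): print(z,[q(x,y,z) for x,y in((-21,33),(-21,-33),(21,33),(21,-33))])
w=(abs(im.astype(int)-o).max(2)>40); w[:, 210:]=0; w[:120]=0; w[260:]=0
n,l,st,ce=cv2.connectedComponentsWithStats(w.astype(np.uint8)); print([s.tolist() for s in st[1:] if s[4]>40])
b=(im.min(2)>105)[140:200,150:215]; print('\n'.join(''.join('#' if v else '.' for v in r) for r in b[::2]))
s0=np.load('pics/scene0.npy'); d=(abs(im.astype(int)-s0).max(2)>60).astype(np.uint8); n,l,st,ce=cv2.connectedComponentsWithStats(cv2.morphologyEx(d,cv2.MORPH_OPEN,np.ones((3,3))))
print([s.tolist() for s in st[1:] if s[4]>40])
E
```

```text
122 [[190.7, 141.1], [171.0, 136.8], [183.0, 149.2], [162.9, 144.6]]
4 [[197.4, 173.3], [178.9, 168.8], [190.4, 181.6], [171.5, 176.8]]
[[179, 120, 31, 25, 316], [167, 146, 18, 9, 62], [181, 167, 19, 14, 96]]
######################.....######################################
############################....#################################
########################################.########################
#################.####################....#######################
############.............###########......#######################
######....................................#######################
#.............................................###################
......................................................###########
...............................................................##
.............##..................................................
....................##...........................................
.................................................................
.................................................................
...##............................
[... 852 characters left out ...]
.........................#############
..................................................###############
.................................................################
...............................................##################
[[453, 0, 6, 11, 41], [343, 38, 43, 13, 298], [492, 42, 17, 30, 314], [533, 63, 27, 33, 622], [486, 76, 17, 34, 208], [465, 111, 53, 74, 2224], [342, 113, 28, 21, 323], [389, 117, 21, 12, 166], [361, 137, 30, 22, 405], [437, 148, 19, 9, 69], [168, 164, 15, 33, 304], [385, 167, 47, 52, 654], [502, 171, 12, 8, 44], [208, 175, 24, 10, 149], [516, 178, 10, 7, 59], [150, 182, 19, 29, 327], [208, 186, 30, 30, 722], [252, 189, 29, 43, 975], [304, 207, 30, 49, 1104]]
```

```bash
python3 -c "
from station import robot
print(robot.close_job())"
```

```text
the job is handed in; nothing more can be done
None
```

The job is handed in at about 86 s of the 210 s limit: lantern, lockbox and power bank were shown to the lit lamp in order and stood in the organizer, and the lamp is off again; the power bank's final stance and the switch-off were checked by image code only, since my 14 picture views were used up.

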